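Nip up the loose lock nut of the pitcher rinser with an adjustable wrench

TASK

The hex lock nut at the foot of the pitcher rinser (the short spray post on the counter) is loose. Put the adjustable wrench round it flat on the counter, roll the wrench's worm until the jaws just fit the nut, then use the wrench to turn the nut clockwise (seen from above) by one flat, a sixth of a turn, and leave the wrench lying on the nut with its jaws still closed on it. Do not turn the nut or push the moving jaw with the fingers directly, and leave the cup, the jug and the filter basket where they are.

Things in the scene. Friction and masses are not known exactly. Their poses are not given: they have to be found in the camera images.
- rinser: Pitcher rinser: fixed upright steel spray post on the counter, 46 mm tall, pipe 24 mm in diameter, six-armed star nozzle 44 mm across at its top (38 to 46 mm up). Origin on its axis at the counter; the nut lies round its foot. Its place varies.
- nut_top (a point): Centre of the top of the brass hex nut, on the post's axis. Nut 44 mm across flats, 50.8 mm over corners, 2 to 22 mm above the counter. The point turns with the nut, z up; flats face its y axis and 60 degrees either side of it, so a wrench handle along its -x, or 60-degree steps from that, has the jaws parallel to flats.
- nut (a joint): Turn of the nut in rad: 0 at the start, grows clockwise seen from above (tightening). Stiff: it takes about 0.15 N m, and stays where it is left. One flat is 1.05 rad.
- wrench: Loose steel adjustable wrench, 200 mm long, 0.41 kg, lying flat. Origin at its underside where the nut's axis belongs in the mouth; x points out of the mouth, handle along -x, z up. Head x -78 to +19 mm, 18 mm thick. Fixed jaw at +y: inner face y = +22, outer +40 mm; head to y = -40 mm. Mouth floor at x = -26.5 mm. Centre of mass about 72 mm behind the origin.
- handle_mid (a point): Middle of the wrench's handle, 125 mm behind the wrench's origin, 8 mm above the underside; axes as the wrench's. The handle is a bar 24 mm wide in y, 1 to 15 mm above the counter, from x = -100 to -184 mm of the wrench; a neck 32 mm wide joins it to the head.
- jaw (a joint): Opening of the moving jaw in m (16 mm thick, at the wrench's -y side, slides along y): jaw gap = 40 mm + this value. 0.014 to 0.024 at the start, 0.004 fits the nut exactly, 0.026 is fully open. 3 mm per radian of the worm; holds where it is left, up to about 16 N on the jaw.
- worm_top (a point): Top of the worm, a knurled steel wheel in the head: 26 mm diameter, 22 mm wide, axis along wrench y; at x -46, y -13, z 27.5 mm of the wrench, 9.5 mm proud of the head. Stroking its top towards the mouth (+x) closes the jaws 0.23 mm per mm, back opens them. A fingertip pressed on it with 5 to 15 N drags it (friction about 1.2); it resists with about 4 N.
- worm (a joint): Angle of the worm in rad, jaw = 0.003 m times this; falls as the jaws close.
- dosing_cup: Loose steel dosing cup, 62 mm across, 85 mm with its handle, 50 mm tall, to the left of the nut and a little behind it. Origin under the middle of its outline, handle included. Must stay where it is.
- milk_jug_b: Loose steel milk jug, 103 x 69 mm, 92 mm tall, behind the nut. Origin under the middle of its outline, handle included. Must stay where it is.
- filter_basket: Loose round steel filter basket, 69 mm across, 25 mm tall, to the right of the nut. Origin under its middle. Must stay where it is.

How it is judged:
By the outcome, as a careful person would: the job done as asked, in the order asked, and still so for the second after the job is handed in, with the robot touching nothing.
It also fails if it takes over 72 s, if anything falls off the work surface, if the arm or the gripper's body presses on something with over 40 N, if the wrist force passes 120 N, or if a joint passes its speed limit or range.

ROBOT

A 6-joint arm with a two-finger parallel gripper is mounted at the origin on a cart in front of the work surface, level with it; the furniture and walls round the work are solid. World frame = base frame: x ahead of the robot, y to its left, z up, the work surface at z = 0. Lengths are in m, angles in rad, forces in N, time in s.
With the tool pointing down it reaches from about 0.3 to 0.775 m from the base axis. Payload 14.6 kg.
Tool frame: the origin (TCP) lies at the very end of the fingers, on their centre line; the grasp point (between the pads) lies ctrl.tcp_to_grasp behind it (ctrl.tcp_to_grasp is the distance from the TCP to the grasp point, in m); x points along the fingers, y is the direction in which the jaws open and shut, and the axes are right-handed (so a half turn about x gives the same grasp; the last joint's range is limited). The gripper opens to 94 mm and grips with 3 to 60 N. Pads are 16 mm wide; open, the fingers measure 119 mm over their backs; the gripper's body (75 mm by 177 mm) begins 78 mm behind the grasp point.
Start: joints at [-1.406, 0.3, 1.521, -0, 1.321, -0.067], TCP at [0.126, -0.535, 0.205] pointing down, gripper open.
Joint ranges: [-3.03, 3.03], [-0.79, 2.21], [0.23, 2.52], [-1.04, 4.18], [0, 3.07], [-2.55, 2.55]. Speed limits (rad/s): [2.22, 2.22, 2.57, 3.14, 3.14, 3.14].

INTERFACE

Orientations are given as [roll, pitch, yaw] about the fixed x, y, z axes, in that order (R = Rz(yaw) Ry(pitch) Rx(roll)).
In Python, from station import ctrl gives the robot as it stands.
- The arm moves only by the tool play_rows, never from a script. Its argument "increments" is a list that holds one entry, the list of rows, each a list of 5 numbers: the closure in counts, from 0 (fully open) to 255 (shut), then the shift along the tool's x, y, z in cm, then the turn about the tool's x in degrees. A call has 1 to 12 rows; each row shifts and turns the commanded pose from where the row before left it, along the tool's axes as they then stand; what a row does not reach is not made up. A row lasts 1/12 s, in which the tool goes at most 41.7 mm and 7.16 degrees, less where a joint would pass 70% of its speed; a pose out of reach is approached as far as the arm can. A call is refused whole if a number of a shift passes 4.17 or a number of a turn 7.16, either way. A call with a gripper value outside its range is refused whole. The fingers move at their own pace and stop on an object; "newtons" is the grip in N (left out, the last holds). Time passes only in rows, so rows that do not move let the fingers close. It gives the time, the measured TCP pose, the force and the opening at its end, in the units of the state.
- ctrl.get_obs(): the state, without advancing time (a new reading comes with each control period).
- ctrl.camera(name): name is "side" or "top" or "wrist"; returns the picture (420x560x3 uint8, red, green, blue); there is no depth.
- ctrl.calibration(name): a dict with "fx", "fy", "cx", "cy" (pixels), "rvec" (rotation vector, rad) and "tvec" (3), from world to camera coordinates, as OpenCV has them; the wrist camera has in their place "T_tool_cam" (4x4, takes a point from camera to tool coordinates, whose origin is the TCP and whose axes are the tool frame's). Camera axes: x right, y down, z forward; pixel columns grow to the right and rows downward; lengths in m; the calibration is good to about 2 mm. The wrist camera is an equidistant fisheye: a pixel r from the principal point sees the ray r / f radians off the axis. A picture is of the moment at which its call begins: read the wrist's pose just before it. calibration takes no time and is no camera call.
- ctrl.hand_in(): hands the job in, once; it reports no verdict.
The state is a dict: "time_s": time; "qpos": joint angles; "joint_vel": joint speeds; "tau": joint torques, N m; "ee_pos": TCP position; "eef_rot": TCP orientation; "force": force on the tool from outside, world axes, zero at the start; "moment": the same for the moment, N m; "grip_width": finger opening in m.
Only numpy, scipy, OpenCV 4.12 (cv2) and the standard library are available. Lean on these libraries where they do the work, as an engineer would, in place of code of your own. Each camera call takes 0.05 s, during which the arm holds its last target.

## Working session

There is one attempt and no reset: what is moved stays moved. The work goes in short steps, Python scripts to look and compute and a tool call to move; the robot and the scene stay as the last step left them, time stands still between calls to the robot, and variables do not carry over. Pictures are saved under pics/ and viewed, and the job is handed in when it is done.

Besides the shell and the picture viewer there is one more tool, called by a JSON object that holds its "name" and its "arguments", one argument or row to a line. play_rows: Moves the arm, as the interface text tells. Its arguments: {"type":"object","properties":{"increments":{"type":"array"},"newtons":{"type":"number"}},"required":["increments"]}

```bash
mkdir -p pics; ls
cat > h.py <<'E'
import numpy as np, cv2
from station import ctrl
from scipy.spatial.transform import Rotation as R
def cal(n):
    c=ctrl.calibration(n); K=np.array([[c['fx'],0,c['cx']],[0,c['fy'],c['cy']],[0,0,1.]]); return K,np.array(c['rvec'],float).ravel(),np.array(c['tvec'],float).ravel()
def px2w(n,uv,z):
    K,r,t=cal(n); Rm=cv2.Rodrigues(r)[0]; o=-Rm.T@t
    out=[]
    for u,v in uv:
        d=Rm.T@np.linalg.inv(K)@np.array([u,v,1.]); s=(z-o[2])/d[2]; out.append(o+s*d)
    return np.array(out)
def w2px(n,p):
    K,r,t=cal(n); return cv2.projectPoints(np.array(p,float).reshape(-1,1,3),r,t,K,None)[0].reshape(-1,2)
def save(n,f):
    im=ctrl.camera(n); cv2.imwrite(f,im[:,:,::-1]); return im
E
python3 - <<'E'
from h import *
for n in ['side','top']: save(n,f'pics/{n}0.png'); print(n,cal(n))
o=ctrl.get_obs(); print(o); print(ctrl.tcp_to_grasp); print(ctrl.calibration('wrist'))
save('wrist','pics/w0.png')
E
```

```text
pics
side (array([[543.95143353,   0.        , 284.28056931],
       [  0.        , 543.95143353, 206.67289674],
       [  0.        ,   0.        ,   1.        ]]), array([ 1.46068939,  2.35920219, -0.66391299]), array([ 0.03449267, -0.51498017,  1.42608799]))
top (array([[413.65098006,   0.        , 286.47475065],
       [  0.        , 413.65098006, 210.94477389],
       [  0.        ,   0.        ,   1.        ]]), array([ 2.13722822, -2.15235909,  0.10762854]), array([0.26165661, 0.56639503, 0.84271991]))
{'time_s': 0.1, 'qpos': array([-1.40561019e+00,  3.00406744e-01,  1.52151184e+00,  2.55052773e-05,
        1.32071847e+00, -6.66175953e-02]), 'joint_vel': array([-0.00019899, -0.00112282, -0.0016318 ,  0.00058331,  0.00096782,
        0.0002409 ]), 'tau': array([ 1.05426116e-03, -5.32645476e+01, -3.53281689e+01,  7.09385052e-02,
        2.35204009e-02, -5.62017726e-05]), 'ee_pos': array([ 0.12630846, -0.535056  ,  0.20495093]), 'eef_rot': array([-1.66106442,  1.56975163,  1.71232564]), 'force': array([0.71458932, 0.80637831, 0.35055128]), 'moment': array([ 0.01850806, -0.05540856, -0.0235393 ]), 'grip_width': 0.09405310479552711}
0.0188
{'fx': 325.19226210127806, 'fy': 325.19226210127806, 'cx': 275.51788061663694, 'cy': 210.262232117741, 'T_tool_cam': array([[ 1.23948605e-03, -2.27736791e-01,  9.73721941e-01,
        -1.80134137e-01],
       [ 9.99999231e-01,  3.13261830e-04, -1.19966882e-03,
        -7.56531603e-06],
       [-3.18211908e-05,  9.73722679e-01,  2.27737004e-01,
        -6.57342217e-02],
       [ 0.00000000e+00,  0.00000000e+00,  0.00000000e+00,
         1.00000000e+00]])}
```

View pics/top0.png

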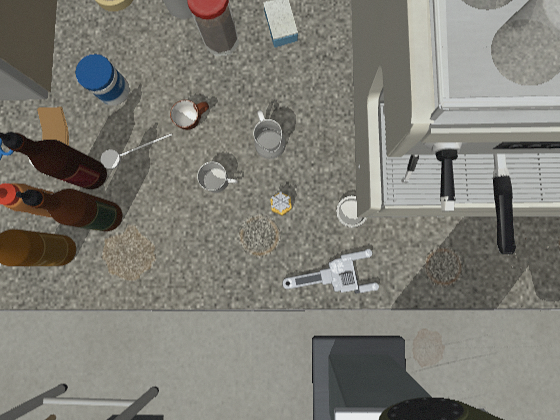

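View pics/side0.png

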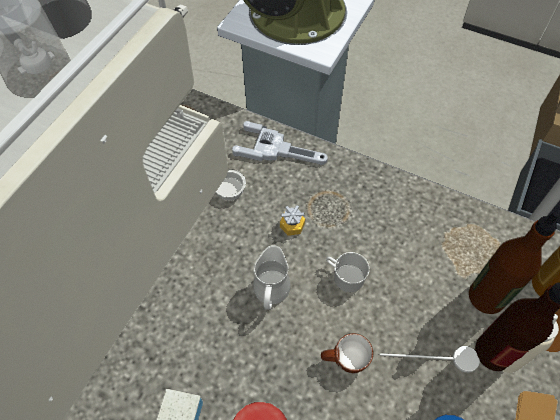

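View pics/w0.png

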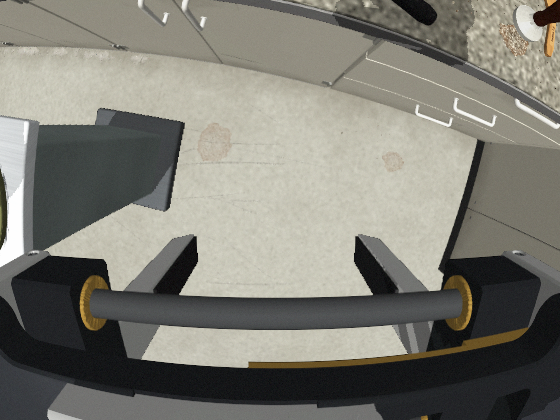

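The top view shows the wrench with its handle end near (288,284) and its mouth opening right near (370,270). The nut is at (280,203), cup (213,177), jug (267,135), basket (351,209). I'll zoom in to measure.

Run:
```python
from h import *
im=cv2.imread('pics/top0.png'); c=im[185:305,255:395]
cv2.imwrite('pics/top0z.png',cv2.resize(c,None,fx=5,fy=5,interpolation=cv2.INTER_CUBIC))
im=cv2.imread('pics/side0.png'); c=im[110:260,210:350]
cv2.imwrite('pics/side0z.png',cv2.resize(c,None,fx=4,fy=4,interpolation=cv2.INTER_CUBIC))
print(px2w('top',[(288,284),(370,270),(280,203),(213,177),(267,135),(351,209),(281,309)],0.0))
```

```text
[[0.41277675 0.25617394 0.        ]
 [0.44206112 0.07755243 0.        ]
 [0.59113673 0.2729834  0.        ]
 [0.65189039 0.42429008 0.        ]
 [0.74816951 0.30211839 0.        ]
 [0.57624218 0.1154063  0.        ]
 [0.35954302 0.27162828 0.        ]]
```

View pics/top0z.png

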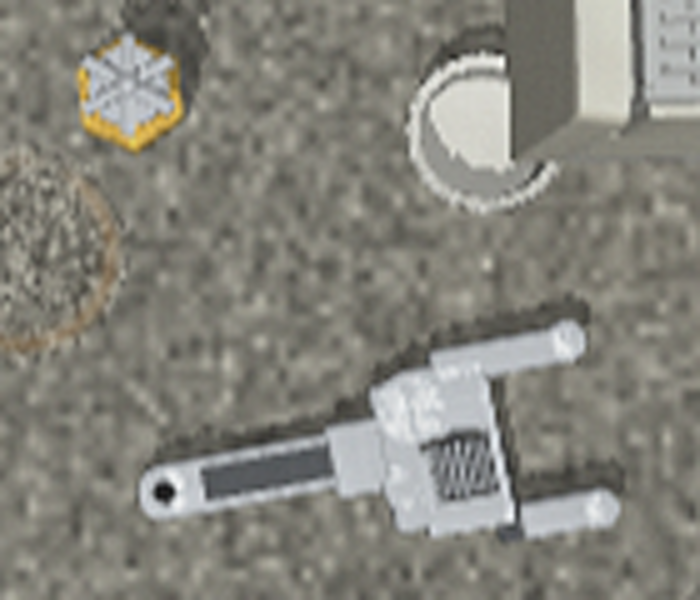

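View pics/side0z.png

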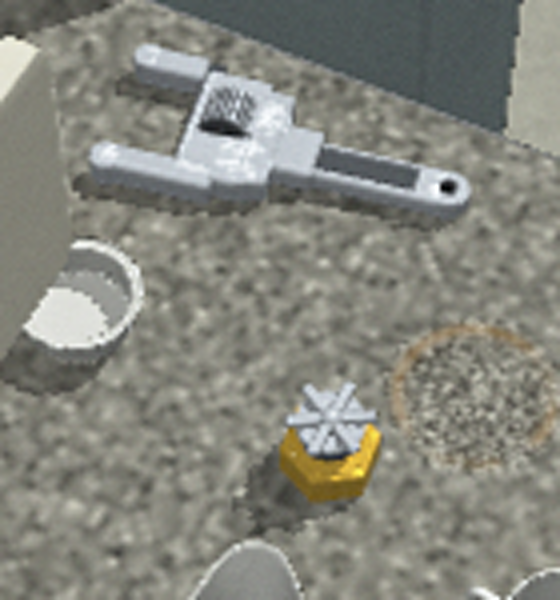

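```bash
cat >> h.py <<'E'
from scipy.optimize import least_squares
def zc(z,f,o): # zoom pix->full
    return (np.array(z,float)/f)+np.array(o)
def W(p,q): # p=(x,y,yaw) wrench pose, q Nx3 in m
    x,y,a=p; q=np.asarray(q,float); c,s=np.cos(a),np.sin(a)
    return np.c_[x+c*q[:,0]-s*q[:,1], y+s*q[:,0]+c*q[:,1], q[:,2]]
def tool():
    o=ctrl.get_obs(); M=R.from_euler('xyz',o['eef_rot']).as_matrix(); return np.array(o['ee_pos']),M,o
def wr2px(P,pos,M):
    c=ctrl.calibration('wrist'); T=np.eye(4);T[:3,:3]=M;T[:3,3]=pos;T=T@c['T_tool_cam']
    q=(np.asarray(P,float)-T[:3,3])@T[:3,:3]; th=np.arctan2(np.hypot(q[:,0],q[:,1]),q[:,2]); ph=np.arctan2(q[:,1],q[:,0])
    return np.c_[c['cx']+c['fx']*th*np.cos(ph),c['cy']+c['fy']*th*np.sin(ph)]
def wrpx2w(uv,z,pos,M):
    c=ctrl.calibration('wrist'); T=np.eye(4);T[:3,:3]=M;T[:3,3]=pos;T=T@c['T_tool_cam']; out=[]
    for u,v in uv:
        a,b=(u-c['cx'])/c['fx'],(v-c['cy'])/c['fx']; th=np.hypot(a,b); d=np.array([np.sin(th)*a/th,np.sin(th)*b/th,np.cos(th)]); d=T[:3,:3]@d
        out.append(T[:3,3]+(z-T[2,3])/d[2]*d)
    return np.array(out)
E
python3 - <<'E'
from h import *
m=.001*np.array([[-184,0,10],[19,31,18],[-46,-13,27.5]])
uv=zc([(140,496),(585,340),(463,465)],5,(255,185))
f=lambda p:(w2px('top',W(p,m))-uv).ravel()
s=least_squares(f,[.43,.1,-1.4]);print(s.x,f(s.x))
p=s.x; print('handle',W(p,[[-.125,0,0],[-.09,0,0]]), 'jaw tip',px2w('top',zc([(618,507)],5,(255,185)),.018))
print('star',px2w('top',zc([(129,86)],5,(255,185)),.046))
ring=zc([(331,415)],4,(210,110));print('star side',px2w('side',ring,.046))
pos,M,o=tool();print(M.round(3))
E
```

```text
[ 0.44592045  0.08702466 -1.38981411] [-0.59920075  0.04479199  0.6304225  -0.66549946 -0.03789033  0.58931448]
handle [[0.42342097 0.20998308 0.        ]
 [0.42972082 0.17555472 0.        ]] jaw tip [[0.40784162 0.06357015 0.018     ]]
star [[0.58612364 0.26941207 0.046     ]]
star side [[0.5885241  0.27229115 0.046     ]]
[[-0.     0.23  -0.973]
 [ 0.001 -0.973 -0.23 ]
 [-1.    -0.001 -0.   ]]
```

{"name": "play_rows", "arguments": {
  "increments": [
    [[0, 0, -3, -2.1, 0], [0, 0, -3, -2.1, 0], [0, 0, -3, -2.1, 0], [0, 0, -3, -2.1, 0], [0, 0, -3, -2.1, 0], [0, 0, -3, -2.1, 0], [0, 0, -3, -2.1, 0], [0, 0, -3, -2.1, 0], [0, 0, -3, -2.1, 0], [0, 0, -3, -2.1, 0], [0, 0, -3, -2.1, 0], [0, 0, -3, -2.1, 0]]
  ]
}}

```text
time_s: 1.15
ee_pos: [0.2889, -0.1253, 0.2056]
eef_rot: [2.424, 1.57, -0.486]
force: [0.5, -1.1, 0.7]
grip_width: 0.0939
```

{"name": "play_rows", "arguments": {
  "increments": [
    [[0, 0, -3, -2.1, 0], [0, 0, -3, -2.1, 0], [0, 0, -3, -2.1, 0], [0, 0, -3, -2.1, 0], [0, 0, -3, -2.1, 0], [0, 0, -3, -2.1, 0], [0, 0, -3, -2.1, 0], [0, 0, -3, -2.1, 0], [0, 0, -3, -2.1, 0], [0, 0, -3, -2.1, 0], [0, 0, 0, 0, -7], [0, 0, 0, 0, -7]]
  ]
}}

```text
time_s: 2.15
ee_pos: [0.4243, 0.2147, 0.2046]
eef_rot: [-0.107, 1.569, -2.765]
force: [0.8, 0.3, -0.3]
grip_width: 0.0943
```

{"name": "play_rows", "arguments": {
  "increments": [
    [[0, 0, 0, 0, -7], [0, 0, 0, 0, -7], [0, 0, 0, 0, -7], [0, 0, 0, 0, -7], [0, 0, 0, 0, -7], [0, 0, 0, 0, -7], [0, 0, 0, 0, -7], [0, 0, 0, 0, -7], [0, 0, 0, 0, -7], [0, 0, 0, 0, -7], [0, 0, 0, 0, 0]]
  ]
}}

```text
time_s: 3.07
ee_pos: [0.4243, 0.2132, 0.2053]
eef_rot: [-1.328, 1.57, -2.766]
force: [0.6, -0.4, -0.4]
grip_width: 0.0939
```

Run:
```python
from h import *
pos,M,o=tool();print(o['time_s'],pos,M.round(4),o['qpos'])
np.savez('v1.npz',pos=pos,M=M)
save('wrist','pics/w1.png')
```

```text
3.0667 [0.42425854 0.21317043 0.20529674] [[-4.000e-04  9.912e-01  1.327e-01]
 [-1.000e-04  1.327e-01 -9.912e-01]
 [-1.000e+00 -4.000e-04  1.000e-04]] [3.88444826e-01 1.31979861e-01 1.72551823e+00 5.12084384e-06
 1.28447166e+00 2.55327649e-01]
```

View pics/w1.png

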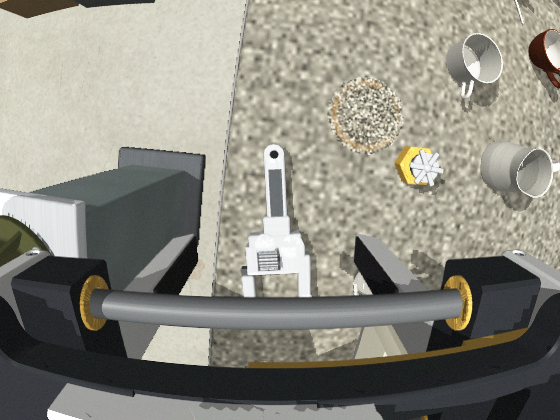

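The wrist view shows the wrench with its handle end at (274,147) and worm at (268,260). The nut is at (420,168).

Run:
```python
from h import *
im=cv2.imread('pics/w1.png'); c=im[135:310,225:325]
cv2.imwrite('pics/w1z.png',cv2.resize(c,None,fx=3.4,fy=3.4,interpolation=cv2.INTER_CUBIC))
c=im[130:205,380:460]
cv2.imwrite('pics/w1n.png',cv2.resize(c,None,fx=7,fy=7,interpolation=cv2.INTER_CUBIC))
```

```text
(no output)
```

View pics/w1z.png

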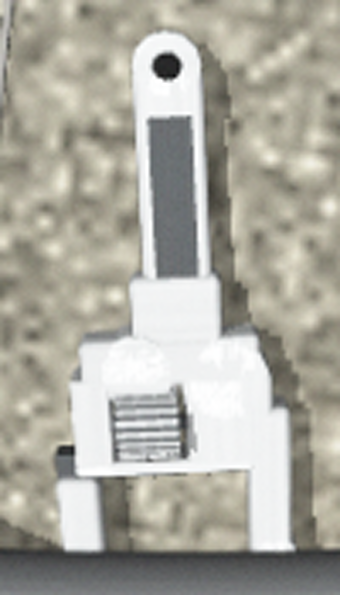

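View pics/w1n.png

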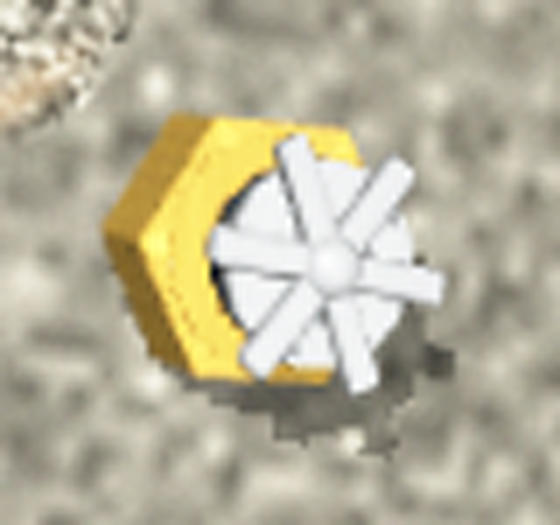

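Run:
```python
from h import *
d=np.load('v1.npz');pos,M=d['pos'],d['M']
Z=lambda z:zc(z,3.4,(225,135))
h=wrpx2w(Z([(134,60),(200,60),(143,272),(212,272),(166,32)]),.015,pos,M);print(h.round(4))
a=(h[0]+h[1])/2;b=(h[2]+h[3])/2;print('yaw',np.arctan2(*(b-a)[1::-1]))
f=wrpx2w(Z([(80,474),(250,468)]),.018,pos,M);print('floor',f.round(4),np.arctan2(*(f[1]-f[0])[1::-1])-np.pi/2)
w=wrpx2w(Z([(149,420)]),.0275,pos,M);print('worm',w)
j=wrpx2w(Z([(58,482),(103,545),(250,545),(272,410)]),.018,pos,M)
u=np.array([np.cos(-1.4),np.sin(-1.4)]);v=np.array([-u[1],u[0]])
N=lambda z:zc(z,7,(380,130))
n=wrpx2w(N([(143,240),(212,118),(197,378),(350,130)]),.022,pos,M);print(n.round(4))
g=lambda p:np.concatenate([(p[:2]+.0254*np.array([np.cos(p[2]+k*np.pi/3),np.sin(p[2]+k*np.pi/3)])-n[i,:2]) for i,k in enumerate([3,2,4,1])])
s=least_squares(g,[.587,.271,0]);print('nut',s.x,np.degrees(s.x[2]),g(s.x).round(4))
print('star',wrpx2w(N([(333,265)]),.047,pos,M))
def mf(p): 
    m=.001*np.array([[-184,0,15],[-46,-13,27.5]]); q=np.r_[h[4][None],w]; A=(W(p,m)-q)[:,:2].ravel()
    t=(np.r_[a[None],b[None]]-[p[0],p[1],0])@np.array([-np.sin(p[2]),np.cos(p[2]),0])
    fl=(f-[p[0],p[1],0])@np.array([np.cos(p[2]),np.sin(p[2]),0])+.0265
    return np.r_[A,t,fl]
s=least_squares(mf,[.446,.087,-1.4]);print('wrench',s.x,mf(s.x).round(4));p=s.x
print('jaws in wrench frame',((j-[p[0],p[1],0])@np.array([[np.cos(p[2]),-np.sin(p[2])],[np.sin(p[2]),np.cos(p[2])],[0,0]])).round(4))
print(W(p,[[-.125,0,0]]))
```

```text
[[0.4056 0.2577 0.015 ]
 [0.4274 0.2606 0.015 ]
 [0.4179 0.1858 0.015 ]
 [0.4415 0.189  0.015 ]
 [0.4149 0.2684 0.015 ]]
yaw -1.3886380207217663
floor [[0.4047 0.1084 0.018 ]
 [0.4655 0.1191 0.018 ]] -1.3975248128640225
worm [[0.42655347 0.13670564 0.0275    ]]
[[0.5649 0.2689 0.022 ]
 [0.5738 0.2915 0.022 ]
 [0.5795 0.2474 0.022 ]
 [0.6005 0.2944 0.022 ]]
nut [0.58974565 0.27111533 0.10909239] 6.250533578533969 [-0.0004 -0.0005  0.0009  0.0001  0.      0.0005 -0.0005 -0.0001]
star [[0.58887998 0.27138319 0.047     ]]
wrench [ 0.44782614  0.08986307 -1.38921871] [-0.0003  0.0024  0.0002 -0.0039 -0.0002 -0.0002  0.0005  0.001 ]
jaws in wrench frame [[-0.0231 -0.0474]
 [ 0.0036 -0.0328]
 [ 0.0063  0.0219]
 [-0.0477  0.0311]]
[[0.42525345 0.21280808 0.        ]]
```

{"name": "play_rows", "arguments": {
  "increments": [
    [[0, 3, 0, 0, -2.8], [0, 4, 0, 0, 0], [0, 4, 0.1, 0, 0], [0, 4, 0, 0, 0], [0, 3, 0, 0, 0], [0, 1.5, 0, 0, 0], [0, 0.5, 0, 0, 0], [0, 0, 0, 0, 0]]
  ]
}}

```text
time_s: 3.78
ee_pos: [0.4249, 0.2132, 0.0047]
eef_rot: [-1.367, 1.569, -2.765]
force: [0.2, 0.5, -0.6]
grip_width: 0.0942
```

Run:
```python
from h import *
pos,M,o=tool();print(o['time_s'],pos,np.degrees(np.arctan2(M[1,1],M[0,1])),o['force'])
```

```text
3.7833 [0.42493136 0.21319466 0.00468311] 9.899335078312491 [ 0.16803511  0.46344767 -0.57763534]
```

{"name": "play_rows", "arguments": {
  "increments": [
    [[255, 0, 0, 0, 0], [255, 0, 0, 0, 0], [255, 0, 0, 0, 0], [255, 0, 0, 0, 0], [255, 0, 0, 0, 0], [255, 0, 0, 0, 0], [255, 0, 0, 0, 0], [255, 0, 0, 0, 0]]
  ],
  "newtons": 25
}}

```text
time_s: 4.45
ee_pos: [0.4254, 0.2134, 0.0055]
eef_rot: [1.757, 1.571, 0.362]
force: [-0.3, -0.1, -0.1]
grip_width: 0.0444
```

{"name": "play_rows", "arguments": {
  "increments": [
    [[255, 0, 0, 0, 0], [255, 0, 0, 0, 0], [255, 0, 0, 0, 0], [255, 0, 0, 0, 0], [255, 0, 0, 0, 0]]
  ]
}}

```text
time_s: 4.87
ee_pos: [0.4253, 0.2134, 0.0054]
eef_rot: [-1.593, 1.571, -2.987]
force: [-0.8, 0.3, 0.1]
grip_width: 0.0234
```

{"name": "play_rows", "arguments": {
  "increments": [
    [[255, 0, -0.8, -1.05, 0], [255, 0, -0.8, -1.05, 0], [255, 0, -0.8, -1.05, 0], [255, 0, -0.85, -1.05, 0], [255, 0, 0, 0, -5], [255, 0, 0, 0, -5], [255, 0, 0, 0, -5], [255, 0, 0, 0, -5], [255, 0, 0, 0, -5], [255, 0, 0, 0, -5], [255, 0, 0, 0, -5], [255, 0, 0, 0, -5]]
  ]
}}

```text
time_s: 5.87
ee_pos: [0.3857, 0.2488, 0.0053]
eef_rot: [-1.876, 1.57, -2.569]
force: [-1.1, -1.5, 1.1]
grip_width: 0.0239
```

{"name": "play_rows", "arguments": {
  "increments": [
    [[255, 0, 0, 0, -5], [255, 0, 0, 0, -5], [255, 0, 0, 0, -5], [255, 0, 0, 0, -5], [255, 0, 0, 0, -5], [255, 0, 0, 0, -5], [255, 0, 0, 0, -5], [255, 0, 0, 0, -5], [255, 0, 0, 0, -5], [255, 0, 0, 0, -1.4], [255, 0, 0, 0, 0]]
  ]
}}

```text
time_s: 6.78
ee_pos: [0.386, 0.249, 0.0054]
eef_rot: [-2.517, 1.571, -2.405]
force: [-0.3, -0.7, 0.1]
grip_width: 0.0235
```

Run:
```python
from h import *
pos,M,o=tool();print(o['time_s'],pos,np.degrees(np.arctan2(M[1,1],M[0,1])),o['force'],o['moment'],o['grip_width'])
np.savez('v2.npz',pos=pos,M=M)
save('wrist','pics/w2.png')
im=save('top','pics/t2.png')[:,:,::-1]
cv2.imwrite('pics/t2z.png',cv2.resize(im[170:310,220:380],None,fx=4,fy=4,interpolation=cv2.INTER_CUBIC))
```

```text
6.7833 [0.38599595 0.24895557 0.00542649] 96.45037233619398 [-0.31973473 -0.71126344  0.1185562 ] [ 0.03452612 -0.08461896 -0.00376554] 0.023476242440091038
```

View pics/w2.png

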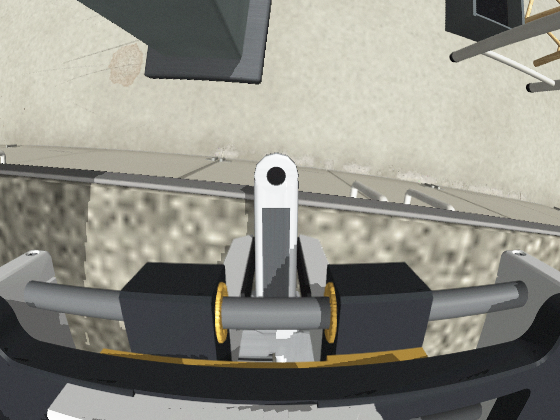

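View pics/t2z.png

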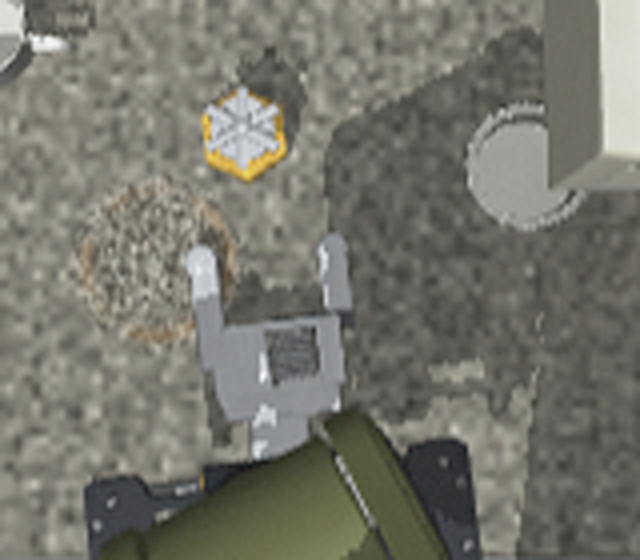

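{"name": "play_rows", "arguments": {
  "increments": [
    [[255, 0, 0.3, 0, 0], [255, 0, 0, 1, 0], [255, 0, 0, 1, 0], [255, 0, 0, 1, 0], [255, 0, 0, 1, 0], [255, 0, 0, 1, 0], [255, 0, 0, 0, 0]]
  ]
}}

```text
time_s: 7.47
ee_pos: [0.4375, 0.2579, 0.0055]
eef_rot: [0.26, 1.569, 0.372]
force: [1.7, -0.5, -2.9]
grip_width: 0.0234
```

```bash
cat >> h.py <<'E'
def look(tag):
    pos,M,o=tool();a=np.arctan2(M[1,1],M[0,1]);print(o['time_s'],pos.round(4),'ay',np.degrees(a).round(2),'F',o['force'].round(1),'M',o['moment'].round(2),'g',o['grip_width'])
    yaw=a-np.pi/2; p=(pos[0]+.125*np.cos(yaw),pos[1]+.125*np.sin(yaw),yaw)
    return p,a
def overlay(n,f,box,sc,p,nut,gap=.055,extra=None):
    im=save(n,f)[:,:,::-1].copy(); x0,y0,x1,y1=box
    z=cv2.resize(im[y0:y1,x0:x1],None,fx=sc,fy=sc,interpolation=cv2.INTER_CUBIC)
    cv2.imwrite(f.replace('.png','_r.png'),z)
    def dr(P,col,cl=True):
        q=((w2px(n,P)+.5-[x0,y0])*sc).astype(np.int32); cv2.polylines(z,[q.reshape(-1,1,2)],cl,col,1)
    if p is not None:
        g=.022-gap
        dr(W(p,[[.019,.022,.018],[-.0265,.022,.018],[-.0265,g,.018],[.019,g,.018]]),(0,0,255),False)
        dr(W(p,[[.019,.04,.018],[-.0265,.04,.018]]),(0,0,255),False)
        dr(W(p,[[-.057,-.024,.0275],[-.057,-.002,.0275],[-.035,-.002,.0275],[-.035,-.024,.0275]]),(0,255,255))
    if nut is not None:
        dr([[nut[0]+.0254*np.cos(nut[2]+k*np.pi/3),nut[1]+.0254*np.sin(nut[2]+k*np.pi/3),.022] for k in range(6)],(255,0,0))
        dr([[nut[0]+.022*np.cos(k*np.pi/15),nut[1]+.022*np.sin(k*np.pi/15),.046] for k in range(30)],(0,255,0))
    cv2.imwrite(f,z)
E
python3 - <<'E'
from h import *
p,a=look('');print(p)
overlay('top','pics/t3.png',(220,170,360,290),5,p,(.5893,.2712,.109))
overlay('side','pics/s3.png',(210,100,370,250),5,p,(.5893,.2712,.109))
E
```

```text
7.4667 [0.4375 0.2579 0.0055] ay 96.42 F [ 1.7 -0.5 -2.9] M [ 0.04 -0.28  0.07] g 0.023409942714015784
(np.float64(0.5617196697290411), np.float64(0.271841493806248), np.float64(0.11206663151360763))
```

View pics/t3.png

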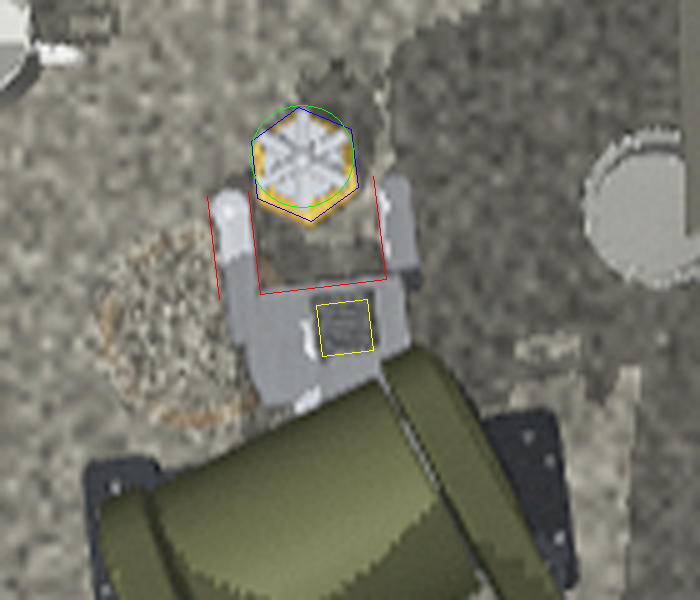

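View pics/s3.png

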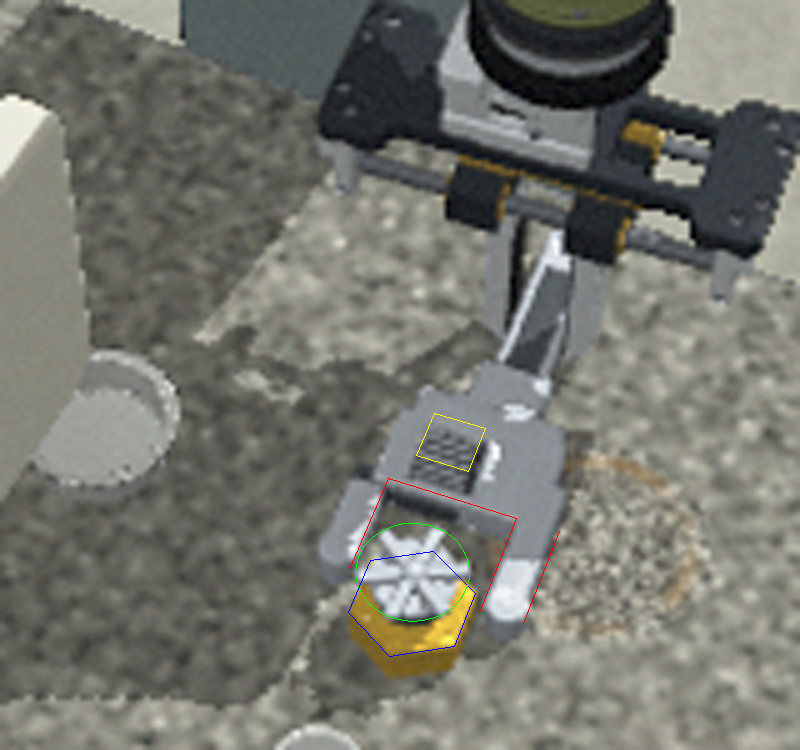

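{"name": "play_rows", "arguments": {
  "increments": [
    [[255, 0, 0, 0.6, 0], [255, 0, 0, 0.6, 0], [255, 0, 0, 0.6, 0], [255, 0, 0, 0.3, 0], [255, 0, 0, 0, 0]]
  ]
}}

```text
time_s: 7.98
ee_pos: [0.457, 0.2601, 0.0054]
eef_rot: [0.221, 1.57, 0.333]
force: [1.5, 0.3, -0.6]
grip_width: 0.0238
```

{"name": "play_rows", "arguments": {
  "increments": [
    [[255, 0, 0, 0.1, 0], [255, 0, 0, 0.1, 0], [255, 0, 0, 0, 0]]
  ]
}}

```text
time_s: 8.23
ee_pos: [0.4581, 0.2603, 0.0055]
eef_rot: [-3.068, 1.571, -2.955]
force: [-0.8, -0.4, -0.1]
grip_width: 0.0234
```

Run:
```python
from h import *
p,a=look('');print(p)
overlay('top','pics/t4.png',(240,180,320,250),8,p,(.5893,.2712,.109))
overlay('side','pics/s4.png',(250,160,350,250),7,p,(.5893,.2712,.109))
```

```text
8.2333 [0.4581 0.2603 0.0055] ay 96.48 F [-0.8 -0.4 -0.1] M [0.03 0.05 0.  ] g 0.023409488915971475
(np.float64(0.5823366292893981), np.float64(0.2743977587672036), np.float64(0.11318450996825269))
```

View pics/t4.png

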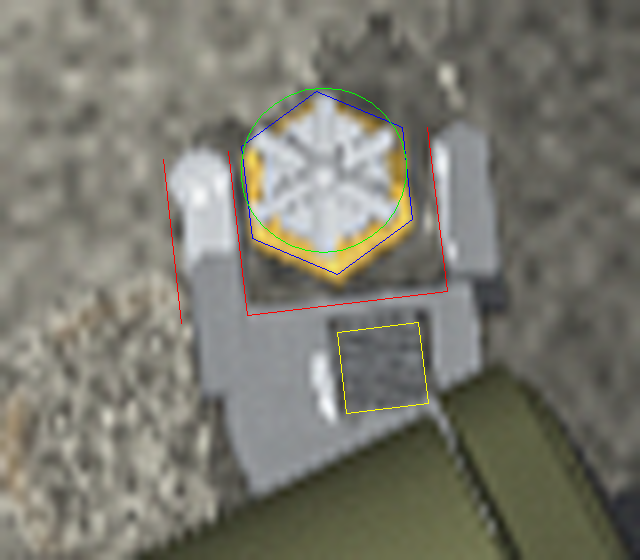

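View pics/s4_r.png

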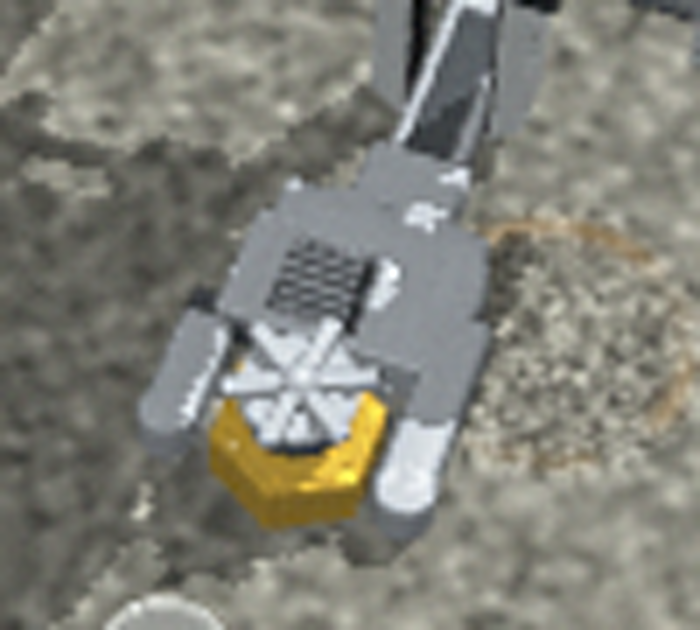

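{"name": "play_rows", "arguments": {
  "increments": [
    [[255, 0, 0, 0.1, 0], [255, 0, 0, 0.1, 0], [255, 0, 0, 0.1, 0], [255, 0, 0, 0, 0]]
  ]
}}

```text
time_s: 8.67
ee_pos: [0.4614, 0.2606, 0.0054]
eef_rot: [0.308, 1.571, 0.421]
force: [-0.2, 0.1, -0.7]
grip_width: 0.0233
```

{"name": "play_rows", "arguments": {
  "increments": [
    [[255, 0, 0, 0.1, 0], [255, 0, 0, 0, 0]]
  ]
}}

```text
time_s: 8.83
ee_pos: [0.4623, 0.2607, 0.0054]
eef_rot: [-0.123, 1.571, -0.01]
force: [-1.1, -0.0, -0.8]
grip_width: 0.0235
```

{"name": "play_rows", "arguments": {
  "increments": [
    [[255, 0, 0, 0.1, 0], [255, 0, 0, 0, 0]]
  ]
}}

```text
time_s: 9.0
ee_pos: [0.4628, 0.2607, 0.0053]
eef_rot: [-2.969, 1.569, -2.856]
force: [-4.8, -0.3, 1.6]
grip_width: 0.0235
```

{"name": "play_rows", "arguments": {
  "increments": [
    [[255, 0, 0, -0.1, 0], [255, 0, -0.1, 0, 0], [255, 0, -0.1, 0, 0], [255, 0, 0, 0, 0]]
  ]
}}

```text
time_s: 9.33
ee_pos: [0.4626, 0.2586, 0.0055]
eef_rot: [0.166, 1.57, 0.279]
force: [-0.1, 0.2, -2.8]
grip_width: 0.0237
```

{"name": "play_rows", "arguments": {
  "increments": [
    [[255, 0, -0.1, 0, 0], [255, 0, 0, 0, 0]]
  ]
}}

```text
time_s: 9.5
ee_pos: [0.4626, 0.2576, 0.0055]
eef_rot: [0.032, 1.571, 0.145]
force: [1.2, 0.4, -2.9]
grip_width: 0.0237
```

{"name": "play_rows", "arguments": {
  "increments": [
    [[255, 0, -0.1, 0, 0], [255, 0, 0, 0, 0]]
  ]
}}

```text
time_s: 9.67
ee_pos: [0.4627, 0.2567, 0.0055]
eef_rot: [0.485, 1.571, 0.598]
force: [0.3, 1.0, -2.6]
grip_width: 0.0237
```

Run:
```python
from h import *
p,a=look('');print(p)
```

```text
9.6667 [0.4627 0.2567 0.0055] ay 96.48 F [ 0.3  1.  -2.6] M [ 0.28 -0.23  0.17] g 0.023748614790052015
(np.float64(0.5869244228619852), np.float64(0.27079354940330236), np.float64(0.11314316886886733))
```

{"name": "play_rows", "arguments": {
  "increments": [
    [[255, 0, -0.1, 0, 0], [255, 0, 0, 0, 0], [255, 0, 0, 0, 0]]
  ]
}}

```text
time_s: 9.92
ee_pos: [0.4629, 0.2559, 0.0055]
eef_rot: [0.447, 1.57, 0.56]
force: [1.3, 2.2, -2.7]
grip_width: 0.0235
```

Run:
```python
from h import *
p,a=look('');print(p)
overlay('top','pics/t5.png',(240,180,320,250),8,p,(.5883,.2702,.109))
overlay('side','pics/s5.png',(250,160,350,250),7,p,(.5893,.2712,.109))
```

```text
9.9167 [0.4629 0.2559 0.0055] ay 96.49 F [ 1.3  2.2 -2.7] M [ 0.61 -0.36  0.36] g 0.023530987129883173
(np.float64(0.5870739440838755), np.float64(0.2700139828469221), np.float64(0.11332098779332123))
```

View pics/t5_r.png

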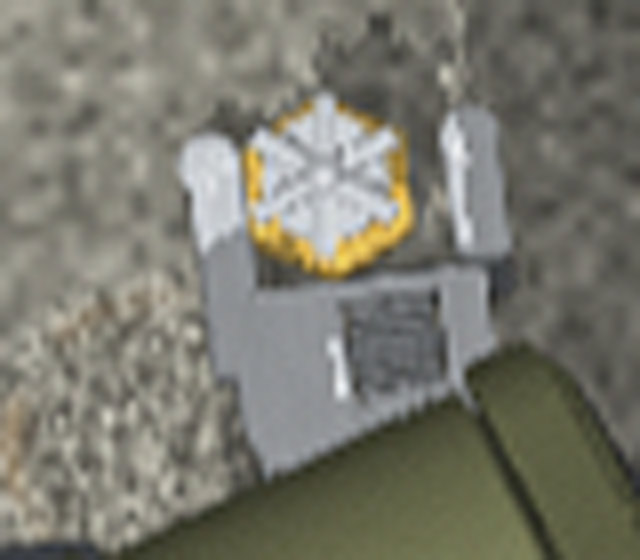

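View pics/s5_r.png

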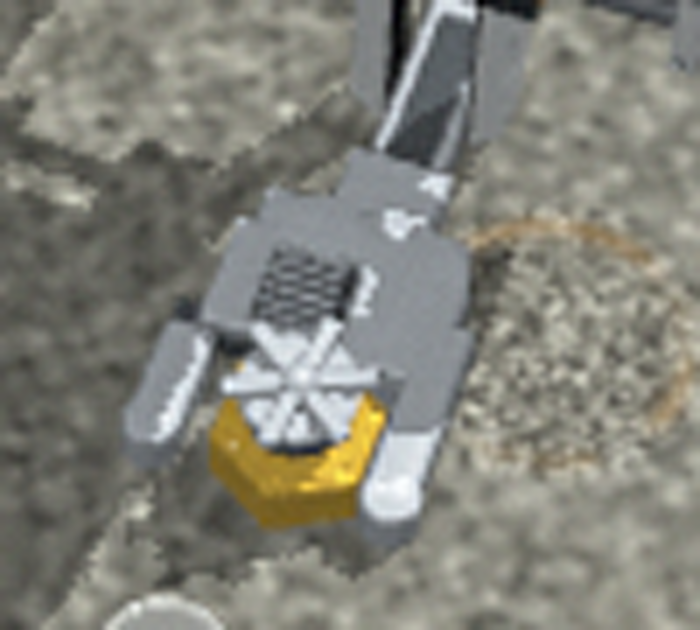

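{"name": "play_rows", "arguments": {
  "increments": [
    [[255, 0, 0.05, 0, 0], [130, 0, 0, 0, 0], [130, 0, 0, 0, 0], [130, 0, 0, 0, 0], [130, -1, 0, 0, 0], [130, -2, 0, 0, 0], [130, -2.5, 0, 0, 0], [255, -1, 0, 0, 0], [255, 0, -0.65, 2, 0], [255, 0, -0.65, 2, 0], [255, 0, 0, 2, 0], [255, 0, 0, 1, 0]]
  ]
}}

```text
time_s: 11.02
ee_pos: [0.5355, 0.2509, 0.0708]
eef_rot: [0.138, 1.57, 0.251]
force: [-0.8, -0.6, 0.0]
grip_width: 0.0159
```

{"name": "play_rows", "arguments": {
  "increments": [
    [[255, 0, 0, 0, 0], [255, 0, 0, 0, 0], [255, 0, 0, 0, 0]]
  ],
  "newtons": 30
}}

```text
time_s: 11.27
ee_pos: [0.5329, 0.2512, 0.0703]
eef_rot: [-2.895, 1.57, -2.782]
force: [0.3, -0.4, 1.1]
grip_width: 0.0004
```

Run:
```python
from h import *
p,a=look('');pos=tool()[0]
p0=np.array([.5871,.2700]);yaw=.1133;u=np.array([np.cos(yaw),np.sin(yaw)]);v=np.array([-u[1],u[0]])
d=pos[:2]-p0;print('in wrench',d@u,d@v)
overlay('side','pics/s6.png',(250,130,350,250),6,(*p0,yaw),None)
overlay('top','pics/t6.png',(240,180,320,250),8,None,(.5893,.2712,.109))
```

```text
11.2667 [0.5329 0.2512 0.0703] ay 96.49 F [ 0.3 -0.4  1.1] M [ 0.05 -0.16  0.  ] g 0.0003533123353918593
in wrench -0.05595910361316067 -0.012582986399032457
```

View pics/s6_r.png

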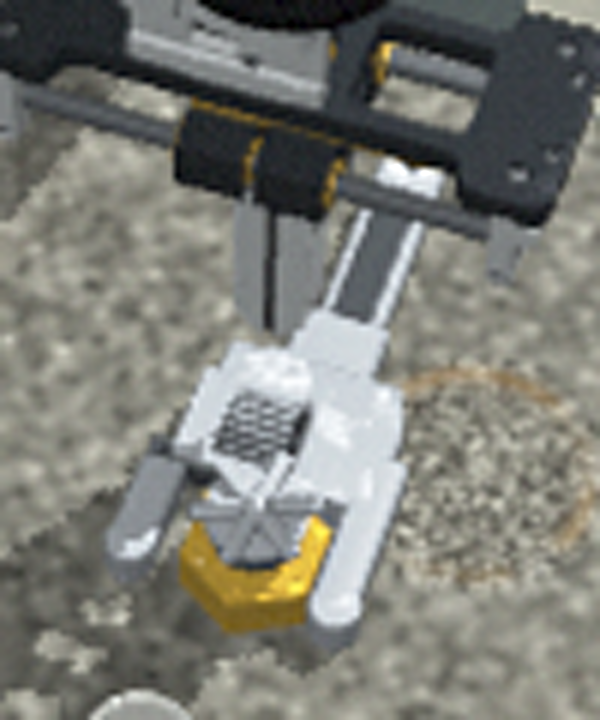

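View pics/t6.png

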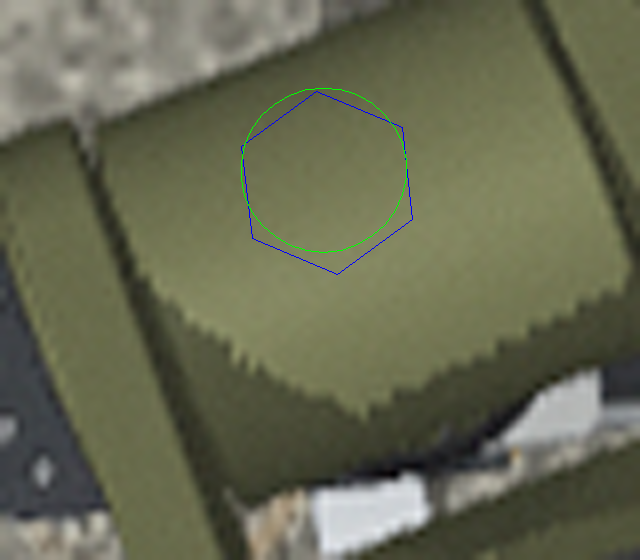

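{"name": "play_rows", "arguments": {
  "increments": [
    [[255, 2, 0, 0.3, 0], [255, 2, 0, 0, 0], [255, 0.2, 0, 0, 0], [255, 0.1, 0, 0, 0], [255, 0, 0, 0, 0]]
  ]
}}

```text
time_s: 11.78
ee_pos: [0.536, 0.2516, 0.0277]
eef_rot: [-2.958, 1.57, -2.844]
force: [-0.8, 0.1, 0.8]
grip_width: 0.0004
```

{"name": "play_rows", "arguments": {
  "increments": [
    [[255, 0.1, 0, 0, 0], [255, 0, 0, 0, 0]]
  ]
}}

```text
time_s: 11.95
ee_pos: [0.5363, 0.2517, 0.0272]
eef_rot: [2.667, 1.571, 2.781]
force: [-5.5, -1.1, 7.6]
grip_width: 0.0004
```

{"name": "play_rows", "arguments": {
  "increments": [
    [[255, 0.03, 0, 0.1, 0], [255, 0, 0, 0.2, 0], [255, 0, 0, 0.2, 0], [255, 0, 0, 0.2, 0], [255, 0, 0, 0.2, 0]]
  ]
}}

```text
time_s: 12.37
ee_pos: [0.5457, 0.2528, 0.0274]
eef_rot: [0.353, 1.57, 0.467]
force: [-4.3, -1.4, 10.7]
grip_width: 0.0007
```

Run:
```python
from h import *
p,a=look('');pos=tool()[0]
p0=np.array([.5871,.2700]);yaw=.1133;u=np.array([np.cos(yaw),np.sin(yaw)]);v=np.array([-u[1],u[0]])
d=pos[:2]-p0;print('in wrench',d@u,d@v)
overlay('side','pics/s7.png',(250,130,350,250),6,(*p0,yaw),None)
```

```text
12.3667 [0.5457 0.2528 0.0274] ay 96.49 F [-4.3 -1.4 10.7] M [-0.22  0.78 -0.1 ] g 0.0007217366854928564
in wrench -0.04306130919327296 -0.012396908936864064
```

View pics/s7_r.png

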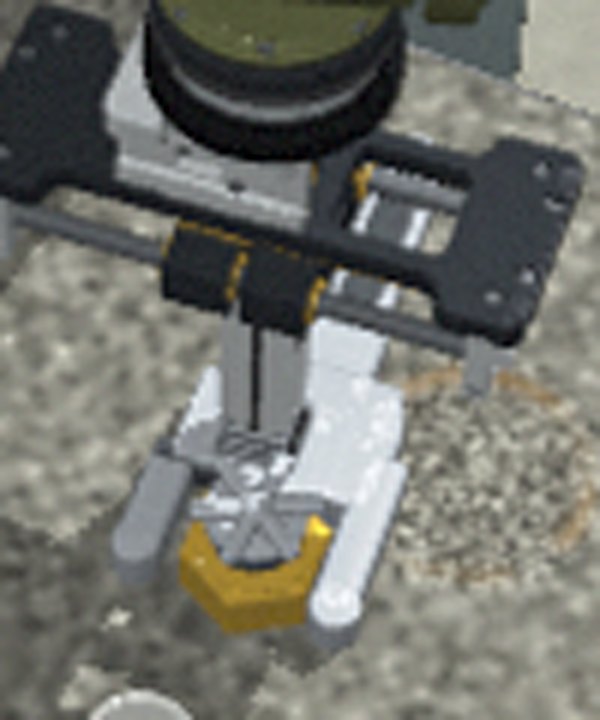

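{"name": "play_rows", "arguments": {
  "increments": [
    [[255, 0, 0, 0.2, 0], [255, 0, 0, 0.1, 0], [255, -0.6, 0, 0, 0], [255, 0, 0, -1.4, 0], [255, 0.6, 0, 0, 0], [255, 0, 0, 0, 0], [255, 0, 0, 0.2, 0], [255, 0, 0, 0.2, 0], [255, 0, 0, 0.2, 0], [255, 0, 0, 0.2, 0], [255, 0, 0, 0.2, 0], [255, 0, 0, 0.2, 0]]
  ]
}}

```text
time_s: 13.42
ee_pos: [0.5473, 0.2531, 0.0273]
eef_rot: [0.432, 1.569, 0.545]
force: [-4.6, -0.0, 15.0]
grip_width: 0.0005
```

```bash
cat >> h.py <<'E'
def wf(f,p0=(.5871,.27),yaw=.1133):
    p,a=look('');pos=tool()[0]
    u=np.array([np.cos(yaw),np.sin(yaw)]);v=np.array([-u[1],u[0]])
    d=pos[:2]-p0;print('in wrench',d@u,d@v)
    overlay('side',f,(250,130,350,250),6,(*p0,yaw),None)
E
python3 -c "
from h import *
wf('pics/s8.png')"
```

```text
13.4167 [0.5473 0.2531 0.0273] ay 96.49 F [-4.6 -0.  15. ] M [-0.02  0.87  0.08] g 0.00045230044442484246
in wrench -0.0414282955489129 -0.012294171058957056
```

View pics/s8_r.png

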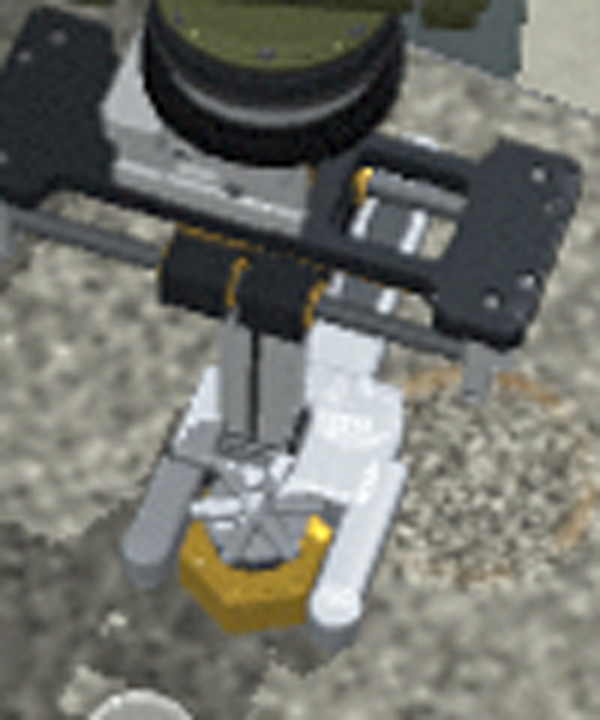

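{"name": "play_rows", "arguments": {
  "increments": [
    [[255, 0, 0, 0.2, 0], [255, -0.6, 0, 0, 0], [255, 0, 0, -1.4, 0], [255, 0.58, 0, 0, 0], [255, 0, 0, 0, 0], [255, 0, 0, 0.2, 0], [255, 0, 0, 0.2, 0], [255, 0, 0, 0.2, 0], [255, 0, 0, 0.2, 0], [255, 0, 0, 0.2, 0], [255, 0, 0, 0.2, 0], [255, 0, 0, 0.2, 0]]
  ]
}}

```text
time_s: 14.47
ee_pos: [0.5495, 0.2533, 0.0273]
eef_rot: [0.406, 1.57, 0.52]
force: [-6.8, -1.3, 16.8]
grip_width: 0.0007
```

```bash
python3 -c "
from h import *
wf('pics/s9.png')"
```

```text
14.4667 [0.5495 0.2533 0.0273] ay 96.49 F [-6.8 -1.3 16.8] M [-0.2   1.26 -0.04] g 0.0006756256990940966
in wrench -0.03928906965847706 -0.012371111737344407
```

View pics/s9_r.png

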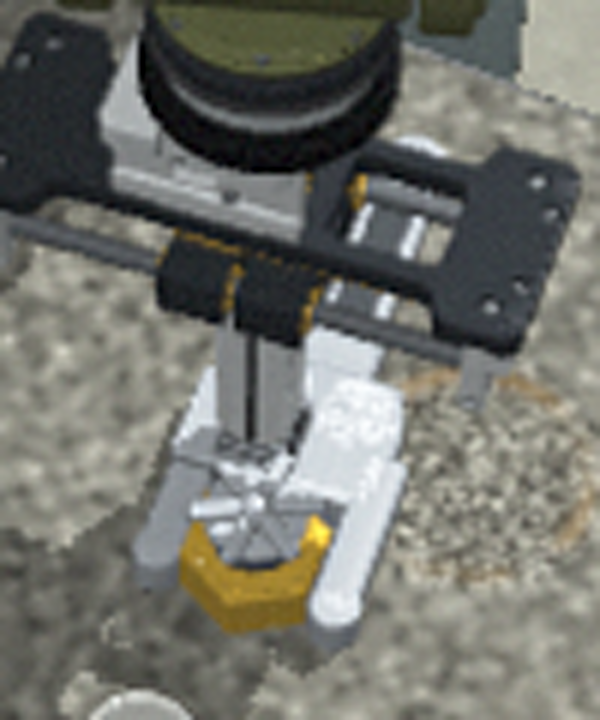

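{"name": "play_rows", "arguments": {
  "increments": [
    [[255, -0.6, 0, 0, 0], [255, 0, 0, -1.4, 0], [255, 0.57, 0, 0, 0], [255, 0, 0, 0, 0], [255, 0, 0, 0.2, 0], [255, 0, 0, 0.2, 0], [255, 0, 0, 0.2, 0], [255, 0, 0, 0.2, 0], [255, 0, 0, 0.2, 0], [255, 0, 0, 0.2, 0], [255, 0, 0, 0.1, 0]]
  ]
}}

```text
time_s: 15.43
ee_pos: [0.5443, 0.2524, 0.0268]
eef_rot: [-3.004, 1.56, -2.89]
force: [-37.2, -7.7, 37.8]
grip_width: 0.0004
```

```bash
python3 -c "
from h import *
wf('pics/s10.png')"
```

```text
15.4333 [0.5443 0.2524 0.0268] ay 96.51 F [-37.2  -7.7  37.8] M [-1.46  7.52 -0.03] g 0.00043697016507215425
in wrench -0.04448772234165777 -0.012612522201741177
```

View pics/s10_r.png

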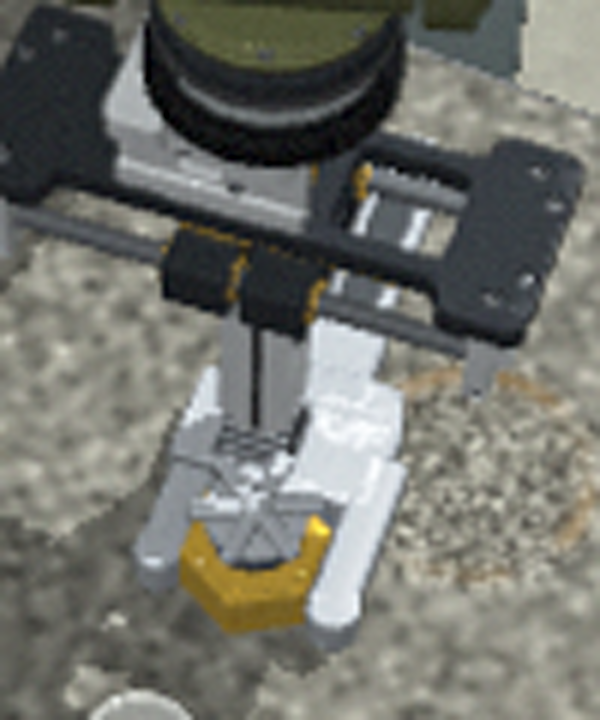

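{"name": "play_rows", "arguments": {
  "increments": [
    [[255, -0.6, 0, 0, 0], [255, -2, 0, 0, 0], [255, -4, 0, 0, 0], [255, -4, 0, -2, 0], [255, -2, 0, -4, 0], [255, 0, 0, -4, 0], [255, 0, 0, -4, 0], [255, 0, 0, -4, 0], [255, 0, 0, 0, 0]]
  ]
}}

```text
time_s: 16.23
ee_pos: [0.3678, 0.232, 0.1474]
eef_rot: [-2.849, 1.567, -2.734]
force: [-0.4, -0.6, 1.0]
grip_width: 0.0004
```

```bash
python3 -c "
from h import *
p0=(.5881,.2700,.109)
look('')
overlay('side','pics/s11.png',(250,150,350,250),7,p0,p0,.044)
overlay('top','pics/t11.png',(240,180,320,250),8,p0,p0,.044)
"
```

```text
16.2333 [0.3678 0.232  0.1474] ay 96.57 F [-0.4 -0.6  1. ] M [ 0.04 -0.1  -0.05] g 0.0004081673348576854
```

View pics/s11_r.png

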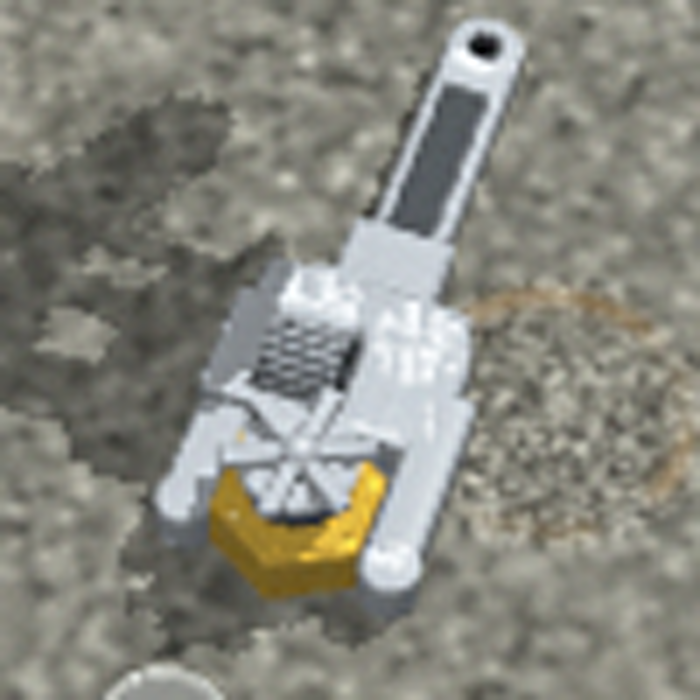

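View pics/t11_r.png

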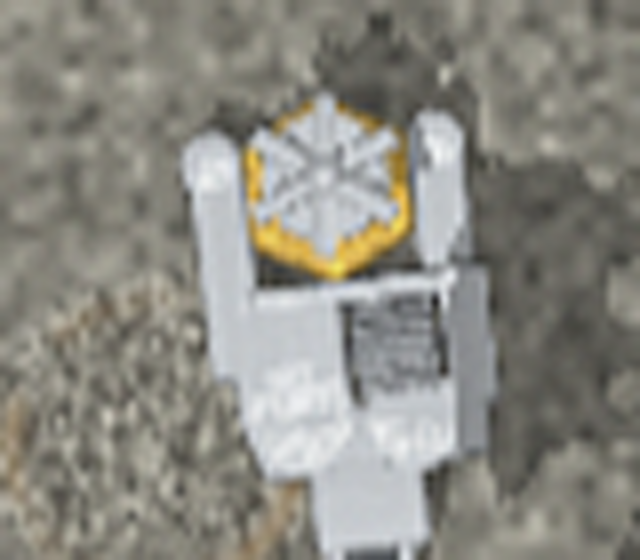

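View pics/t11.png

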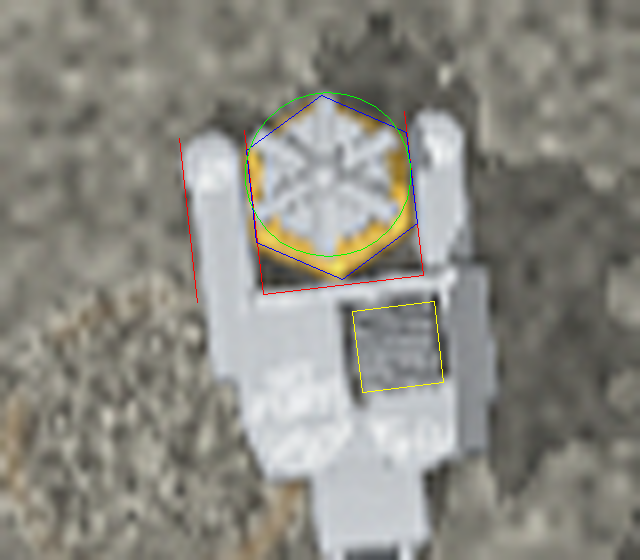

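{"name": "play_rows", "arguments": {
  "increments": [
    [[0, 0, 0.3, 2.4, 0], [0, 0, 0.3, 2.4, 0], [0, 0, 0.3, 2.4, 0], [0, 0, 0.38, 2.5, 0], [0, 2, 0, 0, 0], [0, 3, 0, 0, 0], [0, 4, 0, 0, 0], [0, 3, 0, 0, 0], [0, 1.8, 0, 0, 0], [0, 0.4, 0, 0, 0], [0, 0, 0, 0, 0]]
  ]
}}

```text
time_s: 17.25
ee_pos: [0.4683, 0.2564, 0.0051]
eef_rot: [-2.81, 1.568, -2.697]
force: [0.6, 0.1, 0.9]
grip_width: 0.0704
```

```bash
python3 -c "
from h import *
look('')
pos,M,o=tool();np.savez('v3.npz',pos=pos,M=M)
save('wrist','pics/w12.png')
"
```

```text
17.25 [0.4683 0.2564 0.0051] ay 96.45 F [0.6 0.1 0.9] M [ 0.07 -0.15  0.04] g 0.07036606887736913
```

View pics/w12.png

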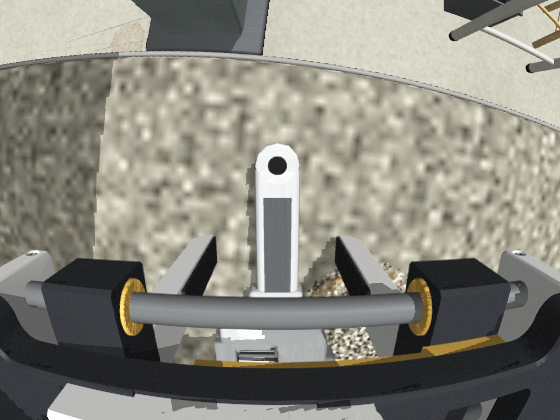

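{"name": "play_rows", "arguments": {
  "increments": [
    [[173, 0, 0, 0, 0], [173, 0, 0, 0, 0], [173, 0, 0, 0, 0], [173, 0, 0, 0, 0], [173, 0, 0, 0, 0], [173, 0, 0, 0, 0], [173, 0, 0, 0, 0]]
  ]
}}

```text
time_s: 17.88
ee_pos: [0.4678, 0.2566, 0.0067]
eef_rot: [0.303, 1.571, 0.416]
force: [-0.3, -0.4, -0.4]
grip_width: 0.0346
```

{"name": "play_rows", "arguments": {
  "increments": [
    [[173, 0, 0.42, 0.01, 2], [173, 0, 0.42, 0.01, 2], [173, 0, 0.42, 0.01, 2], [173, 0, 0.42, 0.01, 2], [173, 0, 0, 0, 0]]
  ]
}}

```text
time_s: 18.3
ee_pos: [0.467, 0.2737, 0.0065]
eef_rot: [-2.355, 1.57, -2.383]
force: [-0.3, -0.1, -0.9]
grip_width: 0.0305
```

```bash
python3 -c "
from h import *
look('')
pos,M,o=tool();np.savez('v3.npz',pos=pos,M=M)
save('wrist','pics/w13.png')
overlay('top','pics/t13.png',(240,180,320,250),8,None,(.5881,.27,.109))
"
```

```text
18.3 [0.467  0.2737 0.0065] ay 88.41 F [-0.3 -0.1 -0.9] M [ 0.04 -0.16  0.02] g 0.030455278335904896
```

View pics/w13.png

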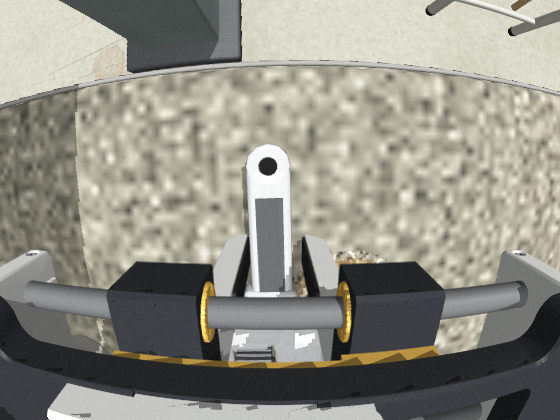

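View pics/t13_r.png

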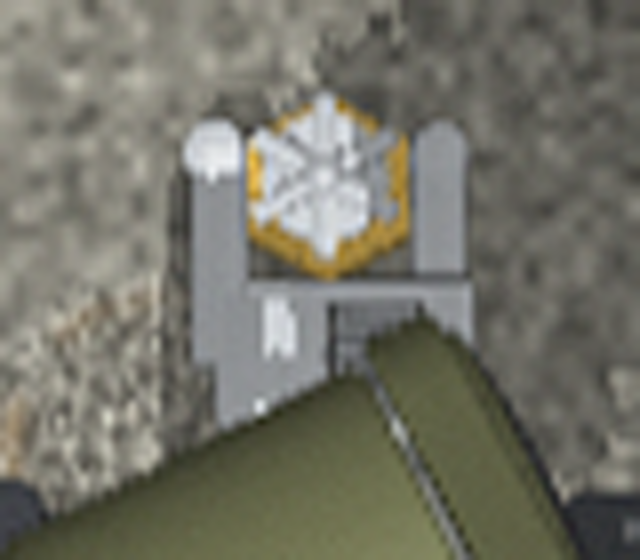

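{"name": "play_rows", "arguments": {
  "increments": [
    [[173, 0, 0.52, 0.01, 2.5], [173, 0, 0.52, 0.01, 2.5], [173, 0, 0.52, 0.01, 2.5], [173, 0, 0.52, 0.01, 2.5], [173, 0, 0.52, 0.01, 2.5], [173, 0, 0.52, 0.01, 2.5], [173, 0, 0.52, 0.01, 2.5], [173, 0, 0.52, 0.01, 2.5], [173, 0, 0, 0, 0]]
  ]
}}

```text
time_s: 19.15
ee_pos: [0.4754, 0.3142, 0.0065]
eef_rot: [-2.991, 1.571, 2.916]
force: [0.2, 0.1, 0.4]
grip_width: 0.0304
```

```bash
python3 -c "
from h import *
look('')
overlay('side','pics/s14.png',(250,150,350,250),7,None,(.5893,.2712,.109))
overlay('top','pics/t14.png',(240,180,320,250),8,None,(.5881,.27,.109))
"
```

```text
19.15 [0.4754 0.3142 0.0065] ay 68.44 F [0.2 0.1 0.4] M [ 0.04 -0.09  0.03] g 0.030405412959903497
```

View pics/s14_r.png

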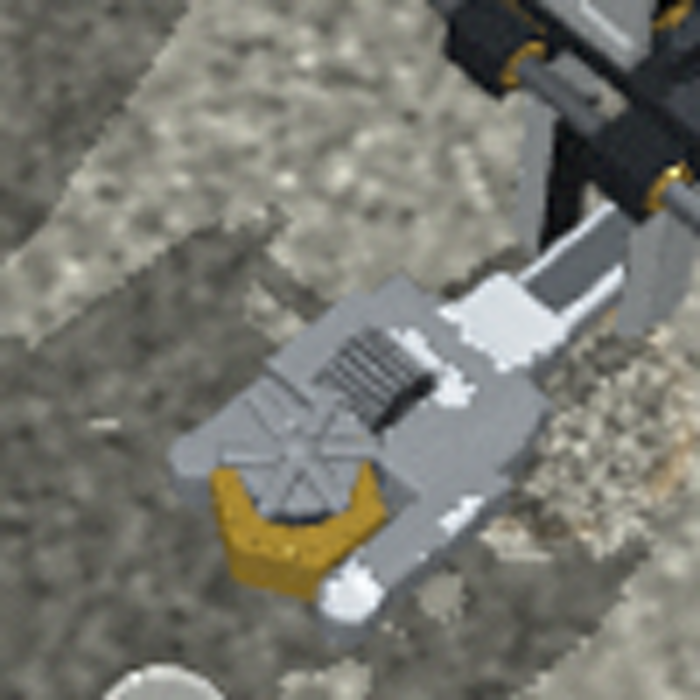

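View pics/t14_r.png

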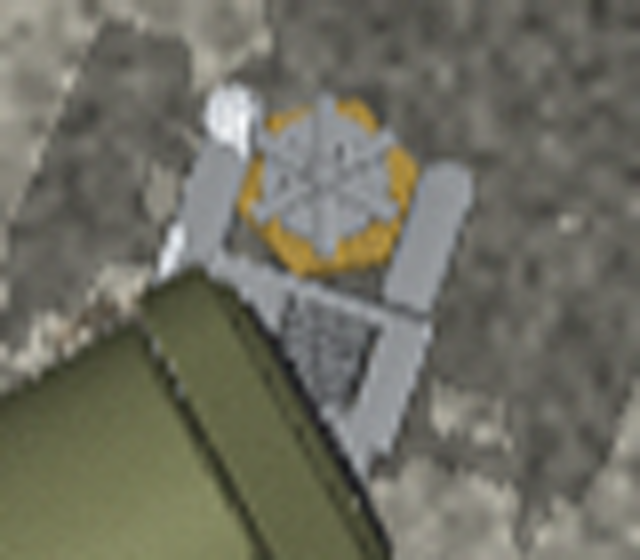

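{"name": "play_rows", "arguments": {
  "increments": [
    [[173, 0, 0.52, 0.01, 2.5], [173, 0, 0.52, 0.01, 2.5], [173, 0, 0.52, 0.01, 2.5], [173, 0, 0.52, 0.01, 2.5], [173, 0, 0.52, 0.01, 2.5], [173, 0, 0.52, 0.01, 2.5], [173, 0, 0.52, 0.01, 2.5], [173, 0, 0.52, 0.01, 2.5], [173, 0, 0.52, 0.01, 2.5], [173, 0, 0.52, 0.01, 2.5], [173, 0, 0.52, 0.01, 2.5], [173, 0, 0, 0, 0]]
  ]
}}

```text
time_s: 20.25
ee_pos: [0.5081, 0.3604, 0.0064]
eef_rot: [-2.986, 1.571, 2.441]
force: [-0.0, -0.6, 0.0]
grip_width: 0.0303
```

```bash
python3 -c "
from h import *
look('')
pos,M,o=tool();np.savez('v5.npz',pos=pos,M=M)
save('wrist','pics/w15.png')
overlay('side','pics/s15.png',(250,150,350,250),7,None,(.5893,.2712,.109))
overlay('top','pics/t15.png',(240,180,320,250),8,None,(.5881,.27,.109))
"
```

```text
20.25 [0.5081 0.3604 0.0064] ay 40.96 F [-0.  -0.6  0. ] M [ 0.02 -0.09 -0.01] g 0.03028672779146794
```

View pics/s15.png

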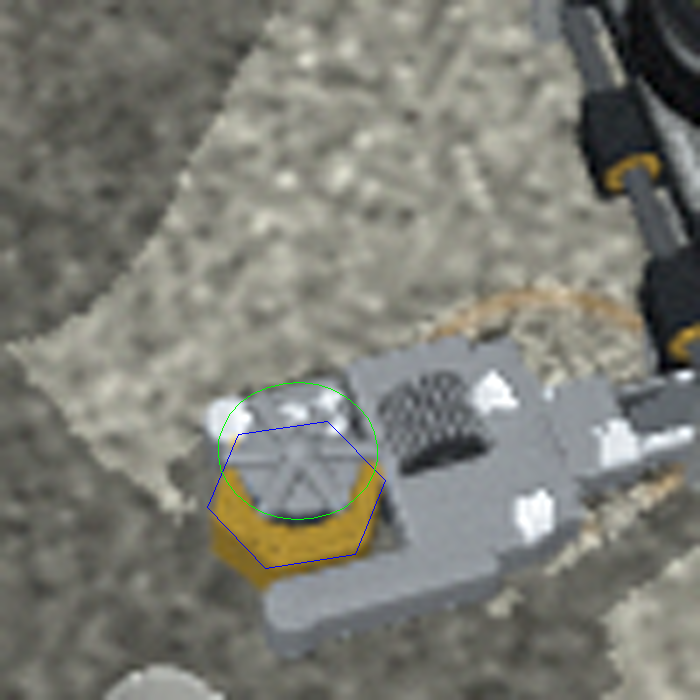

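View pics/t15.png

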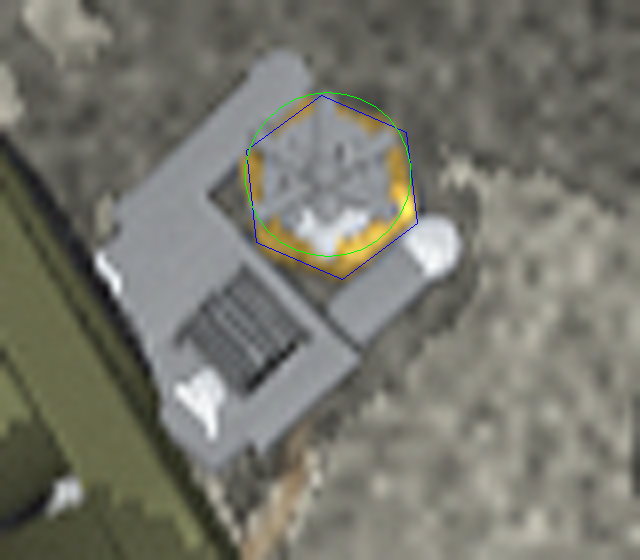

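View pics/w15.png

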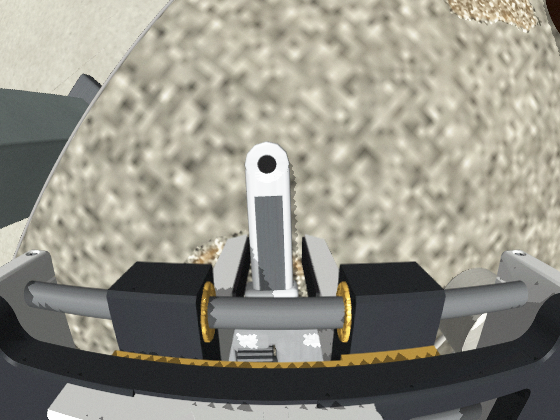

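```bash
python3 -c "
from h import *
# w12 vs w15: dark inset edges per row
for f in ['w12','w13','w15']:
    im=cv2.imread(f'pics/{f}.png',0)
    print(f)
    L=[]
    for r in range(205,286,8):
        row=im[r,240:310].astype(int); 
        g=np.diff(cv2.GaussianBlur(row.astype(np.float32).reshape(1,-1),(3,1),0).ravel())
        i=g[8:35].argmin()+8; j=g[i+8:i+45].argmax()+i+8
        L.append((r,240+i+.5,240+j+.5))
    L=np.array(L); c=(L[:,1]+L[:,2])/2
    print(np.polyfit(L[:,0],c,1), c.round(1))
    pos=None
"
```

```text
w12
[5.11363636e-03 2.75747159e+02] [276.5 277.  277.  277.  277.  277.  277.  277.  277.  277.5 277. ]
w13
[3.80681818e-02 2.60764205e+02] [268.5 269.  269.  269.5 270.  270.  270.5 270.5 271.  271.5 271.5]
w15
[7.32954545e-02 2.52769886e+02] [268.5 268.5 269.  269.5 270.  270.  270.5 271.  271.5 277.5 272. ]
```

```bash
cat >> h.py <<'E'
def hyaw(c1,c2,M,pos,r1=205,r2=269):
    q=wrpx2w([(c1,r1),(c2,r2)],.015,pos,M); d=q[1]-q[0]; return np.degrees(np.arctan2(d[1],d[0])),q
E
python3 -c "
from h import *
d=np.load('v5.npz');print(hyaw(268.3,271.4,d['M'],d['pos']))
d=np.load('v3.npz');print(hyaw(268.5,271.1,d['M'],d['pos']))
import scipy.spatial.transform
M=d['M'];a=np.radians(96.45-88.41)
Rz=np.array([[np.cos(a),-np.sin(a),0],[np.sin(a),np.cos(a),0],[0,0,1]])
print(hyaw(276.8,277.2,Rz@M,np.array([.4683,.2564,.0051])))
"
```

```text
(np.float64(-46.67721951846643), array([[0.48667021, 0.37951086, 0.015     ],
       [0.51235326, 0.35227837, 0.015     ]]))
(np.float64(0.3438514883968506), array([[0.43847458, 0.27094852, 0.015     ],
       [0.47591533, 0.27117322, 0.015     ]]))
(np.float64(6.865946661099147), array([[0.43961512, 0.25410737, 0.015     ],
       [0.47645908, 0.25854376, 0.015     ]]))
```

{"name": "play_rows", "arguments": {
  "increments": [
    [[173, 0, 0.45, 0.01, 2.2], [173, 0, 0.45, 0.01, 2.2], [173, 0, 0.45, 0.01, 2.2], [173, 0, 0, 0, 0], [173, 0, 0, 0, 0]]
  ]
}}

```text
time_s: 20.82
ee_pos: [0.5186, 0.3684, 0.0065]
eef_rot: [1.41, 1.57, 0.442]
force: [0.1, -0.3, -0.7]
grip_width: 0.0303
```

```bash
cat >> h.py <<'E'
def hmeas(f):
    pos,M,o=tool(); im0=save('wrist',f); im=cv2.cvtColor(im0,cv2.COLOR_RGB2GRAY); L=[]
    for r in range(205,286,4):
        row=cv2.GaussianBlur(im[r,225:325].astype(np.float32).reshape(1,-1),(3,1),0).ravel()
        g=np.diff(row); best=None
        for i in range(5,60):
            for w in range(22,34):
                if i+w<len(g):
                    s=-g[i]+g[i+w]
                    if best is None or s>best[0]: best=(s,i,w)
        L.append((r,225+.5+best[1]+best[2]/2))
    L=np.array(L); k=np.polyfit(L[:,0],L[:,1],1); res=L[:,1]-np.polyval(k,L[:,0]); m=abs(res)<1.5; k=np.polyfit(L[m,0],L[m,1],1)
    print('line',k,m.sum()); print(hyaw(np.polyval(k,205),np.polyval(k,269),M,pos))
E
python3 -c "
from h import *
look('')
hmeas('pics/w16.png')
"
```

```text
20.8167 [0.5186 0.3684 0.0065] ay 34.51 F [ 0.1 -0.3 -0.7] M [ 0.04 -0.09  0.01] g 0.03031236724322374
line [5.09740260e-02 2.58035173e+02] 21
(np.float64(-52.978711014786576), array([[0.49951819, 0.38983613, 0.015     ],
       [0.52207581, 0.35992429, 0.015     ]]))
```

{"name": "play_rows", "arguments": {
  "increments": [
    [[120, 0, -0.15, 0, 0], [120, 0, 0, 0, 0], [120, 0, 0, 0, 0], [120, 0, 0, 0, 0], [120, -1, 0, 0, 0], [120, -4, 0, 0, 0], [60, -4, 0, 0, 0], [0, -4, 0, 0, 0], [0, -4, 0, 4, 0], [0, -1, 0, 4, 0], [0, 0, 0, 4, 0], [0, 0, 0, 0, 0]]
  ]
}}

```text
time_s: 21.87
ee_pos: [0.5825, 0.2722, 0.1779]
eef_rot: [0.949, 1.568, -0.026]
force: [-0.3, -0.2, -0.6]
grip_width: 0.0861
```

{"name": "play_rows", "arguments": {
  "increments": [
    [[0, 0, 0, 0, 0], [0, 0, 0, 0, 0], [0, 0, 0, 0, 0]]
  ]
}}

```text
time_s: 22.12
ee_pos: [0.5786, 0.2782, 0.1762]
eef_rot: [-2.731, 1.571, 2.582]
force: [0.6, -1.0, -0.3]
grip_width: 0.0935
```

```bash
python3 -c "
from h import *
look('')
pos,M,o=tool();np.savez('v7.npz',pos=pos,M=M)
im=save('wrist','pics/w17.png')
cv2.imwrite('pics/w17z.png',cv2.resize(im[120:300,190:360,::-1],None,fx=3.3,fy=3.3,interpolation=cv2.INTER_CUBIC))
save('top','pics/t17.png');save('side','pics/s17.png')
"
```

```text
22.1167 [0.5786 0.2782 0.1762] ay 34.44 F [ 0.6 -1.  -0.3] M [-0.04 -0.13  0.03] g 0.09352916990623199
```

View pics/w17z.png

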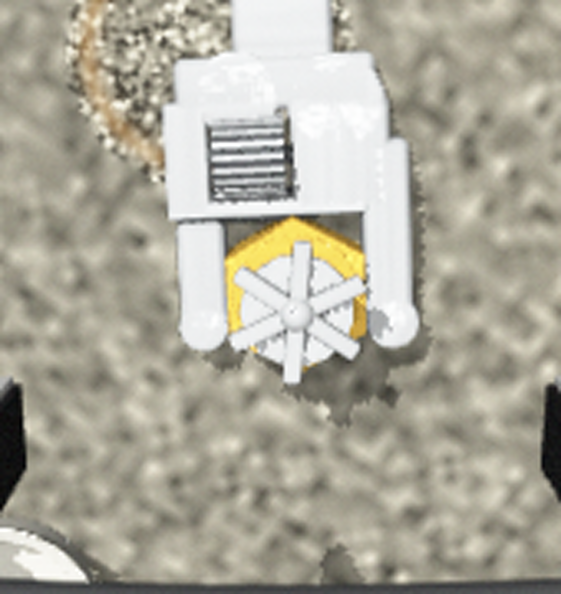

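View pics/s17.png

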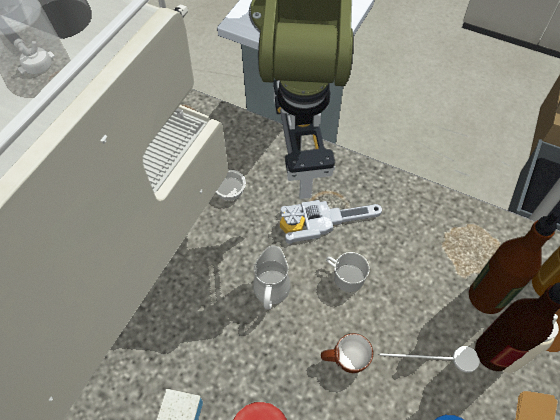

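Run:
```python
from h import *
d=np.load('v7.npz');pos,M=d['pos'],d['M']
N=lambda z:zc(z,3.3,(190,120))
n=wrpx2w(N([(294,218),(226,263),(366,253)]),.022,pos,M);print(n.round(4))
q=wrpx2w(N([(295,313)]),.047,pos,M);print('star',q)
best=None
def g(p): return np.concatenate([p[:2]+.0254*np.array([np.cos(p[2]+k),np.sin(p[2]+k)])-n[i,:2] for i,k in enumerate([np.pi,np.pi*4/3,np.pi*2/3])])
s=least_squares(g,[.588,.27,-.93]);print(s.x,np.degrees(s.x[2]),g(s.x).round(4))
# wrench edges
e=wrpx2w(N([(172,217),(366,209)]),.018,pos,M);dd=e[1]-e[0];print('floor yaw',np.degrees(np.arctan2(dd[1],dd[0]))-90)
e=wrpx2w(N([(222,225),(229,325),(363,215),(368,295)]),.018,pos,M);
for k in (0,2): dd=e[k+1]-e[k];print('jaw yaw',np.degrees(np.arctan2(dd[1],dd[0])))
v=np.array([-np.sin(np.radians(-53)),np.cos(np.radians(-53)),0]);print('gap',(e-e[0])@v)
cur=w2px('top',[[.5,.4,0]])
a=cv2.imread('pics/top0.png').astype(int);b=cv2.imread('pics/t17.png').astype(int)
```

```text
[[0.5742 0.2917 0.022 ]
 [0.5645 0.2676 0.022 ]
 [0.5994 0.2954 0.022 ]]
star [[0.58816965 0.2714618  0.047     ]]
[ 0.58990901  0.27167831 -0.89883564] -51.499488610845916 [-0.0001 -0.0002  0.0002  0.0003 -0.0002 -0.0001]
floor yaw -53.20389803499897
jaw yaw -52.269890746460966
jaw yaw -51.13985657381323
gap [0.         0.00042086 0.04512066 0.0459736 ]
```

Run:
```python
import cv2,numpy as np
a=cv2.imread('pics/side0.png');b=cv2.imread('pics/s17.png')
A=a[150:310,205:380];B=b[150:310,205:380]
cv2.imwrite('pics/cmp.png',cv2.resize(np.hstack([A,B]),None,fx=2.2,fy=2.2))
d=cv2.absdiff(A,B).max(2)
for n,(x0,y0,x1,y1) in dict(jug=(252,245,292,308),cup=(327,250,372,297),basket=(214,170,247,204)).items():
    print(n,(cv2.absdiff(a,b)[y0:y1,x0:x1].max(2)>40).mean())
```

```text
jug 0.014285714285714285
cup 0.0
basket 0.17914438502673796
```

View pics/cmp.png

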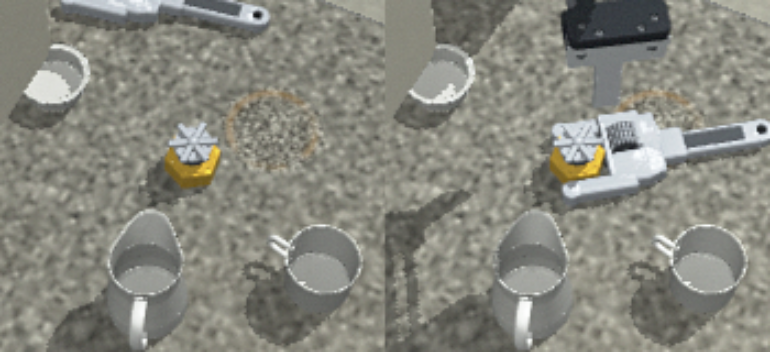

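The close-up shows both jaws on the nut at (226..366, 260). The nut has turned about 58–60°. One small extra push of about 1.3° will centre it.

{"name": "play_rows", "arguments": {
  "increments": [
    [[0, 0, 0, -3.6, 0], [0, 0, 0, -3.6, 0], [0, 0, 0, -3.6, 0], [60, 4, 0, 0, 0], [60, 4, 0, 0, 0], [60, 4, 0, 0, 0], [60, 3, 0, 0, 0], [60, 1.5, 0, 0, 0], [60, 0.4, 0, 0, 0], [60, 0, 0, 0, 0]]
  ]
}}

```text
time_s: 23.1
ee_pos: [0.5176, 0.3667, 0.0063]
eef_rot: [-1.623, 1.569, -2.593]
force: [0.0, -0.3, -0.1]
grip_width: 0.0722
```

{"name": "play_rows", "arguments": {
  "increments": [
    [[173, 0, 0, 0, 0], [173, 0, 0, 0, 0], [173, 0, 0, 0, 0], [173, 0, 0, 0, 0], [173, 0, 0, 0, 0], [173, 0, 0, 0, 0], [173, 0, 0, 0, 0], [173, 0, 0, 0, 0]]
  ]
}}

```text
time_s: 23.77
ee_pos: [0.5182, 0.3665, 0.0071]
eef_rot: [1.855, 1.571, 0.884]
force: [0.2, -0.1, -0.0]
grip_width: 0.0307
```

```bash
python3 -c "
from h import *
look('')
hmeas('pics/w18.png')
"
```

```text
23.7667 [0.5182 0.3665 0.0071] ay 34.38 F [ 0.2 -0.1 -0. ] M [ 0.01 -0.1   0.  ] g 0.030650835225172035
line [4.62662338e-02 2.61712392e+02] 21
(np.float64(-53.23885677309251), array([[0.50047676, 0.38872566, 0.015     ],
       [0.52296423, 0.3586235 , 0.015     ]]))
```

{"name": "play_rows", "arguments": {
  "increments": [
    [[173, 0, 0.15, 0, 0.3], [173, 0, 0.15, 0, 0.6], [173, 0, 0.13, 0, 0.5], [173, 0, 0, 0, 0], [173, 0, 0, 0, 0]]
  ]
}}

```text
time_s: 24.23
ee_pos: [0.5217, 0.369, 0.0069]
eef_rot: [-2.128, 1.571, -3.123]
force: [-2.7, -0.4, 1.3]
grip_width: 0.0302
```

```bash
python3 -c "
from h import *
look('')
hmeas('pics/w19.png')
"
```

```text
24.2333 [0.5217 0.369  0.0069] ay 32.98 F [-2.7 -0.4  1.3] M [-0.21  0.27  0.05] g 0.030222195369822288
line [5.43831169e-02 2.56485660e+02] 21
(np.float64(-54.360844303020166), array([[0.50289597, 0.3905955 , 0.015     ],
       [0.52477789, 0.36007524, 0.015     ]]))
```

{"name": "play_rows", "arguments": {
  "increments": [
    [[120, 0, -0.2, 0, 0], [120, 0, 0, 0, 0], [120, 0, 0, 0, 0], [120, 0, 0, 0, 0], [120, -1, 0, 0, 0], [120, -4, 0, 0, 0], [60, -4, 0, 0, 0], [0, -4, 0, 0, 0], [0, -4, 0, 4, 0], [0, -1, 0, 4, 0], [0, 0, 0, 3, 0], [0, 0, 0, 0, 0]]
  ]
}}

```text
time_s: 25.28
ee_pos: [0.577, 0.2802, 0.1785]
eef_rot: [1.089, 1.568, 0.09]
force: [-0.2, -0.5, -0.2]
grip_width: 0.086
```

{"name": "play_rows", "arguments": {
  "increments": [
    [[0, 0, 0, 0, 0], [0, 0, 0, 0, 0], [0, 0, 0, 0, 0]]
  ]
}}

```text
time_s: 25.53
ee_pos: [0.5736, 0.2853, 0.1765]
eef_rot: [-2.397, 1.571, 2.892]
force: [-0.4, -0.1, 0.7]
grip_width: 0.0943
```

```bash
python3 -c "
from h import *
look('')
pos,M,o=tool();np.savez('v8.npz',pos=pos,M=M)
im=save('wrist','pics/w20.png')
cv2.imwrite('pics/w20z.png',cv2.resize(im[150:250,225:325,::-1],None,fx=6,fy=6,interpolation=cv2.INTER_CUBIC))
"
```

```text
25.5333 [0.5736 0.2853 0.1765] ay 33.04 F [-0.4 -0.1  0.7] M [-0.07 -0.12 -0.  ] g 0.09429113581352859
```

View pics/w20z.png

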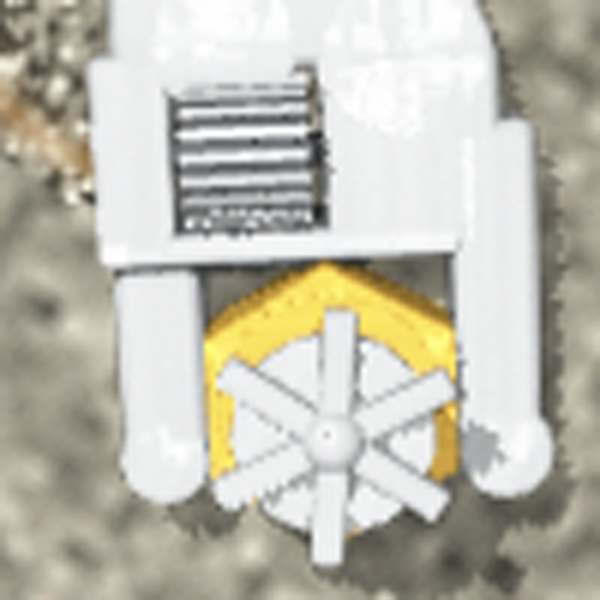

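Run:
```python
from h import *
d=np.load('v8.npz');pos,M=d['pos'],d['M']
N=lambda z:zc(z,6,(225,150))
n=wrpx2w(N([(325,265),(204,333),(456,326)]),.022,pos,M)
def g(p): return np.concatenate([p[:2]+.0254*np.array([np.cos(p[2]+k),np.sin(p[2]+k)])-n[i,:2] for i,k in enumerate([np.pi,np.pi*4/3,np.pi*2/3])])
s=least_squares(g,[.588,.27,-.93]);print('nut',s.x,np.degrees(s.x[2]),g(s.x).round(4))
def arms(uv,pos,M):
    q=wrpx2w(uv,.046,pos,M);c=q[0]; return [np.degrees(np.arctan2(*(x-c)[1::-1]))%60 for x in q[1:]]
a=arms(N([(330,440),(340,312),(325,565),(222,372),(448,385),(440,510),(222,498)]),pos,M);print('arms now',np.round(a,1))
d=np.load('v1.npz')
P=lambda z:zc(z,7,(380,130))
a=arms(P([(333,265),(292,140),(363,388),(405,168),(215,246),(250,372),(440,287)]),d['pos'],d['M']);print('arms before',np.round(a,1))
e=wrpx2w(N([(105,265),(452,243)]),.018,pos,M);dd=e[1]-e[0];print('floor yaw',np.degrees(np.arctan2(dd[1],dd[0]))-90)
```

```text
nut [ 0.58866898  0.27175208 -0.9608542 ] -55.05289032607815 [-0.0002  0.0009  0.0003 -0.0004 -0.0001 -0.0004]
arms now [58.9  1.1 60.  58.8 59.6  2.2]
arms before [ 1.5 57.7  0.1  1.8 59.5 60. ]
floor yaw -53.29809983727231
```

```bash
python3 -c "
from h import *
save('side','pics/s21.png')
a=cv2.imread('pics/side0.png');b=cv2.imread('pics/s21.png')
for n,(x0,y0,x1,y1) in dict(jug=(252,245,292,308),cup=(327,250,372,297),basket=(214,170,247,204)).items():
    A=a[y0:y1,x0:x1];B=b[y0:y1,x0:x1];f=lambda z:np.float32(cv2.Laplacian(cv2.cvtColor(z,cv2.COLOR_BGR2GRAY),cv2.CV_32F));print(n,(cv2.absdiff(A,B).max(2)>40).mean(),cv2.phaseCorrelate(f(A),f(B)))
print(ctrl.hand_in())"
```

```text
jug 0.020634920634920634 ((-0.1440698781817744, 0.12883336235523402), 0.8601708002388477)
cup 0.0 ((0.5621017219500253, -0.05020617307995323), 0.9764526898110354)
basket 0.18716577540106952 ((-0.29622006070803053, 0.5212806176701648), 0.6601378538726289)
the job is handed in; nothing more can be done
None
```

The job is done and handed in at about 26 s. I slid the wrench flat on the counter round the nut and rolled the worm in four strokes until the jaws stopped on the nut. I then pushed the handle clockwise with the fingers loosely either side of it, opened them and lifted away.

**Nut turn:** the final views put it at about 60°, give or take 1.5°. The wrench itself turned between about 60° and 61°, and the nut's corners gave 61°.

**Jaws:** in the last picture both jaws lie against the nut's flats.

**Other objects:** the cup, jug and basket show no shift above about half a pixel in the side view. About 19% of the basket area changed in that view, which I took to be the arm's shadow.

**Disagreements in the checks:**
- The estimates of the nut's angle differed by 1 to 2°. After the main turn they gave 58 to 60°, so I added a small push of a bit over 1°.
- One reading of the jaw gap gave 45 to 46 mm instead of 44 mm. I put that down to where the edges were read, since the worm had already stopped hard.
- On the last worm stroke the wrist force rose to about 38 N upward and 37 N sideways at the fingertip. That is well above the 5 to 15 N suggested for the worm but below the 120 N wrist limit.

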